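# Unload the wax pump and draw its plunger to the groove

## Task

Take the weight off the head of the wax pump's plunger and stand it in its own storage pocket on the wooden board (the two-dot pocket that fits its diameter), without dropping it. Then draw the plunger straight up out of the pump block until its dark groove is level with the top of the block, with the lower end still in the bore, and finish while holding it there at rest. The pump must stay standing on the bench and must not be dragged along or lifted; leave the other two weights and the casting flask alone.

Things in the scene. Friction and masses are not known exactly. Their poses are not given: they have to be found in the camera images.
- weight_medium_mid (a point): The weight to put away, plain brass, 62 mm high: round body 44 mm in diameter and 28 mm high (bottom edge chamfered 3 to 4 mm), on it a plain upright gripping knob 18 mm in diameter and 34 mm high; two dark dots on the body's top. About 0.36 kg. It stands loose on the flat head of the plunger. The point is on its axis, half-way up (31 mm above its underside); z along its axis.
- pocket_medium (a point): The weight's own pocket: a round blind hole 48 mm in diameter and 12 mm deep, grey felt on its floor, in a fixed light wooden block 84 x 84 x 24 mm, one of three such blocks in a row on the board, in any order, 105 mm apart; label strip with two dots near one edge. The point is at the centre of the pocket's floor, 24 mm above the bench, z up; the row runs along its y axis.
- pocket_small (a point): Pocket of the small weight, same block with a hole 34 mm in diameter, one dot; occupied. Centre of its floor.
- pocket_large (a point): Pocket of the large weight, same block with a hole 58 mm in diameter, three dots; empty and too wide. Centre of its floor.
- plunger_head (a point): The plunger: loose steel rod 20 mm in diameter, its shank 126 mm long, with a flat round head 40 mm in diameter and 18 mm thick on top, about 0.42 kg. It starts fully home, standing on the floor of the bore, with the head's underside 38 mm above the block's top and nothing but gravity holding it down. The point is the centre of the head (9 mm under its top); z up along the rod.
- plunger_groove (a point): Dark ring 5 mm high round the shank, 92 mm below the centre of the head and 43 mm above the rod's lower end; at first hidden 45 mm below the mouth of the bore. The point is its centre on the rod's axis.
- pump_mouth (a point): Centre of the bore's mouth on top of the pump block, 100 mm above the bench. The pump is an aluminium block 62 x 62 x 88 mm on a dark steel base plate 120 x 120 x 12 mm, with a brass outlet low on its +y side, standing loose on the bench, about 3 kg in all. The bore is vertical, 88 mm deep, 1.6 mm wider than the rod. z up along the bore.
- weight_small_mid (a point): Bystander: small brass weight, body 30 mm in diameter, 50 mm high in all, standing in its pocket. The point is half-way up.
- weight_large_mid (a point): Bystander: large brass weight, body 54 mm in diameter, 68 mm high in all, standing on the bench. The point is half-way up.
- flask: Bystander: perforated steel casting flask, 84 mm in diameter, 96 mm high on a flange 120 mm in diameter. Origin at the centre of its underside.
Things that resemble listed ones, but are neither listed nor needed, are in the scene too. Of the things that look like the part that bears plunger_head, the smallest one is meant.

How it is judged:
By the outcome, as a careful person would: the job done as asked, in the order asked, and still so for the second after the job is handed in, while the arm keeps its last pose, push and grip.
It also fails if it takes over 64 s, if anything falls off the work surface, if the arm or the gripper's body presses on something with over 40 N, if the wrist force passes 120 N, or if a joint passes its speed limit or range.

## Robot

A 6-joint arm with a two-finger parallel gripper is mounted at the origin on the work surface. World frame = base frame: x ahead of the robot, y to its left, z up, the work surface at z = 0. Lengths are in m, angles in rad, forces in N, time in s.
With the tool pointing down it reaches from about 0.325 to 0.775 m from the base axis. Payload 9.3 kg.
Tool frame: the origin (TCP) lies on the centre line of the jaws, within the pads' length; the fingertips stand manip.tips_ahead ahead of it and the grasp point (between the pads) is the TCP (manip.tips_ahead is the distance from the TCP to the fingertips, in m); x points along the fingers, y is the direction in which the jaws open and shut, and the axes are right-handed (so a half turn about x gives the same grasp; the last joint's range is limited). The gripper opens to 85 mm and grips with 20 to 120 N. Pads are 22 mm wide; open, the fingers measure 114 mm over their backs; the gripper's body (76 mm by 85 mm) begins 54 mm behind the grasp point. The pads swing forward as they close: fully open they stand 13 mm farther back than shut.
Start: joints at [0.995, 0.259, 0.021, 1.334, 0, 1.418], TCP at [0.226, 0.502, 0.225] pointing down, gripper open.
Joint ranges: [-3.04, 3.04], [-0.91, 1.82], [-1.04, 1.36], [-1.92, 1.95], [-1.52, 1.45], [-3.14, 3.14]. Speed limits (rad/s): [2.22, 2.22, 2.79, 3.14, 3.14, 3.14].

## Interface

Orientations are given as a unit quaternion [w, x, y, z].
In Python, from plant import manip, cams, order gives the robot as it stands.
- The arm moves only by the tool move_arm, never from a script. Its argument "steps" is a list of rows, each an object of numbers: "tx", "ty", "tz": the shift along the tool's x, y, z in mm; "rx", "ry", "rz": the turn, a rotation vector about the tool's x, y, z in degrees; "fingers": the closure, from -1 (fully open) to 1 (shut). In form: [{"tx": .., "ty": .., "tz": .., "rx": .., "ry": .., "rz": .., "fingers": ..}, ...]. A call has 1 to 10 rows; each row shifts and turns the commanded pose from where the row before left it, along the tool's axes as they then stand; what a row does not reach is not made up. A row lasts 1/12 s, in which the tool goes at most 41.7 mm and 7.16 degrees, less where a joint would pass 70% of its speed; a pose out of reach is approached as far as the arm can. A call is refused whole if a number of a shift passes 41.7 or a number of a turn 7.16, either way. A call with a gripper value outside its range is refused whole. The fingers move at their own pace and stop on an object; "grip_force" is the grip in N (left out, the last holds). Time passes only in rows, so rows that do not move let the fingers close. It gives the time, the measured TCP pose, the force and the opening at its end, in the units of the state.
- manip.get_obs(): the state, without advancing time (a new reading comes with each control period).
- cams.camera(name): name is "scene" or "top" or "wrist"; returns a dict with "img" (384x512x3 uint8, blue, green, red), "z_map" (384x512 float32, m along the optical axis (not along the pixel's ray), 0 where there is no reading), "vertical_fov" (degrees; the focal length in pixels is half the picture's height over the tangent of half this angle, whatever the lens; pixels are square), "cx", "cy" (the principal point, pixels), "D" ([k1, k2, p1, p2, k3] as OpenCV has them; the pictures are not rectified), "R" (3x3) and "t" (3): a world point X has camera coordinates R X + t; the wrist camera has in their place "mount" (4x4, takes a point from camera to tool coordinates, whose origin is the TCP and whose axes are the tool frame's). Camera axes: x right, y down, z forward; pixel columns grow to the right and rows downward; lengths in m; the calibration is good to about 2 mm. A picture is of the moment at which its call begins: read the wrist's pose just before it.
- order.hand_in(): hands the job in, once; it reports no verdict.
The state is a dict: "time_s": time; "qpos": joint angles; "joint_vel": joint speeds; "joint_torque": joint torques, N m; "tool_pos": TCP position; "tcp_rot": TCP orientation; "force": force on the tool from outside, world axes, zero at the start; "wrist_torque": the same for the moment, N m; "grip_width": finger opening in m.
Only numpy, scipy, OpenCV 4.12 (cv2) and the standard library are available. Lean on these libraries where they do the work, as an engineer would, in place of code of your own. Each camera call takes 0.05 s, during which the arm holds its last target.

## Working session

There is one attempt and no reset: what is moved stays moved. The work goes in short steps, Python scripts to look and compute and a tool call to move; the robot and the scene stay as the last step left them, time stands still between calls to the robot, and variables do not carry over. Pictures are saved under pics/ and viewed, and the job is handed in when it is done.

Besides the shell and the picture viewer there is one more tool, called after "Request:" as name(argument=value, ...), one argument or row to a line, values as JSON. move_arm: Moves the arm, as the interface text tells. Its arguments: {"type":"object","properties":{"steps":{"type":"array"},"grip_force":{"type":"number"}},"required":["steps"]}

```bash
ls; mkdir -p pics; cat > h.py <<'E'
import numpy as np,cv2,pickle
from plant import manip,cams,order
def grab(n,tag):
    o=manip.get_obs(); c=cams.camera(n); c['obs']=o
    pickle.dump(c,open(f'pics/{tag}.pkl','wb')); cv2.imwrite(f'pics/{tag}.png',c['img']); return c
def K(c):
    f=c['img'].shape[0]/2/np.tan(np.radians(c['vertical_fov'])/2)
    return np.array([[f,0,c['cx']],[0,f,c['cy']],[0,0,1.]])
def q2R(q):
    from scipy.spatial.transform import Rotation as R
    return R.from_quat([q[1],q[2],q[3],q[0]]).as_matrix()
def pose(c): # cam->world R, origin
    if 'mount' in c:
        T=np.eye(4);T[:3,:3]=q2R(c['obs']['tcp_rot']);T[:3,3]=c['obs']['tool_pos'];M=T@np.array(c['mount']);return M[:3,:3],M[:3,3]
    R=np.array(c['R']);return R.T,-R.T@np.array(c['t'])
def ray(c,uv):
    p=cv2.undistortPoints(np.array(uv,float).reshape(-1,1,2),K(c),np.array(c['D'],float)).reshape(-1,2)
    R,o=pose(c);return o,(R@np.c_[p,np.ones(len(p))].T).T
def onz(c,uv,z):
    o,d=ray(c,uv);return o+d*((z-o[2])/d[:,2])[:,None]
def cloud(c):
    h,w=c['z_map'].shape;u,v=np.meshgrid(np.arange(w),np.arange(h))
    o,d=ray(c,np.stack([u,v],-1).reshape(-1,2));return (o+d*c['z_map'].reshape(-1,1)).reshape(h,w,3)
def proj(c,X):
    R,o=pose(c);p=(R.T@(np.atleast_2d(X)-o).T);return cv2.projectPoints(p.T.copy(),np.zeros(3),np.zeros(3),K(c),np.array(c['D'],float))[0].reshape(-1,2)
E
python3 - <<'E'
from h import *
print(manip.get_obs(), [a for a in dir(manip) if a[0]!='_'], manip.tips_ahead)
for n in ['scene','top','wrist']:
    c=grab(n,n+'0'); print(n,c['vertical_fov'],c['cx'],c['cy'],c['D'],pose(c))
E
```

```text
pics
{'time_s': 0.0, 'qpos': array([9.95387188e-01, 2.59198766e-01, 2.07636276e-02, 1.33369872e+00,
       1.56959779e-05, 1.41819703e+00]), 'joint_vel': array([-0.00038846,  0.00171532,  0.00098165,  0.00143866,  0.00274269,
       -0.00076511]), 'joint_torque': array([-7.84092254e-05, -5.55644310e+01,  3.44526064e+01,  1.37306986e-02,
       -2.05925312e-04,  1.77935976e-05]), 'tool_pos': array([0.22552095, 0.50132479, 0.22486334]), 'tcp_rot': array([ 0.69119082,  0.14793491,  0.69153791, -0.14881477]), 'force': array([-0.81334793, -0.90857234, -0.03190959]), 'wrist_torque': array([ 0.01706501, -0.04640659,  0.00537557]), 'grip_width': 0.08547382341105174} ['Unreachable', 'get_obs', 'tips_ahead'] 0.019
scene 55.14154793911026 255.54333395384023 188.78708532771978 [0.0114662 0.        0.        0.        0.       ] (array([[-0.03711437,  0.58729807, -0.80851933],
       [ 0.99921645,  0.03294095, -0.02194027],
       [ 0.01374792, -0.80870011, -0.58806048]]), array([ 1.26480064, -0.03095683,  0.6377172 ]))
top 54.48910746896988 253.6687703570845 195.27108651776211 [-0.05129312  0.          0.          0.          0.        ] (array([[-0.00340626, -0.98871845,  0.14974717],
       [-0.99978876,  0.00640244,  0.0195307 ],
       [-0.02026911, -0.14964901, -0.9885314 ]]), array([ 0.37933252, -0.06731794,  1.11055594]))
wrist 66.25105607030798 256.84696056565815 194.69151787097655 [-0.07749524  0.          0.          0.          0.        ] (array([[ 4.09861408e-01,  8.63136045e-01,  2.94974226e-01],
       [ 9.12147754e-01, -3.87725728e-01, -1.32873001e-01],
       [-3.18380274e-04,  3.23519593e-01, -9.46221418e-01]]), array([0.14887182, 0.53531016, 0.37404436]))
```

View pics/scene0.png

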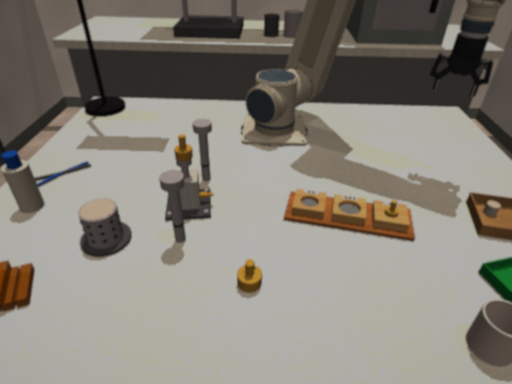

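View pics/top0.png

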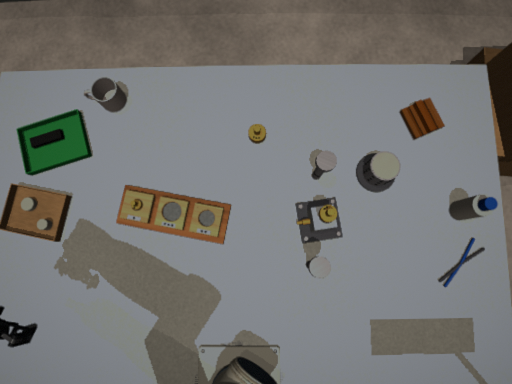

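View pics/wrist0.png

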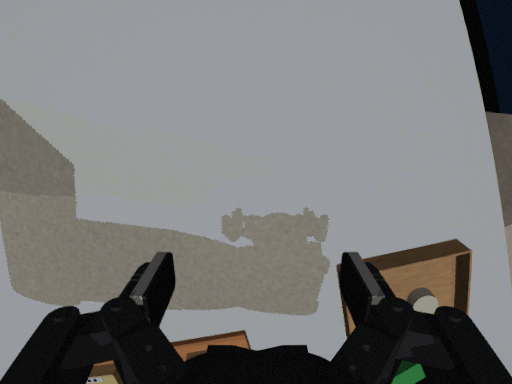

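The scene shows the pump at about (190,185) with the weight on top at (184,150), and two grey headed posts at (203,130) and (173,185). The board is at (350,212), the large weight at (249,277) and the flask at (102,228). I'll take close crops to choose between the candidates.

```bash
python3 - <<'E'
from h import *
s=cv2.imread('pics/scene0.png');t=cv2.imread('pics/top0.png')
a=cv2.resize(s[110:250,130:260],None,fx=4,fy=4,interpolation=2)
b=cv2.resize(t[130:290,280:400],None,fx=3.5,fy=3.5,interpolation=2)
c=cv2.resize(t[175:250,110:240],None,fx=6,fy=6,interpolation=2)
d=cv2.resize(s[180:245,275:425],None,fx=5,fy=5,interpolation=2)
H=max(a.shape[0],b.shape[0]);im=np.zeros((H,a.shape[1]+b.shape[1],3),np.uint8);im[:a.shape[0],:a.shape[1]]=a;im[:b.shape[0],a.shape[1]:]=b
im=im[:, :]; im=cv2.resize(im,(800,int(H*800/im.shape[1])))
cv2.imwrite('pics/cropA.png',im);cv2.imwrite('pics/cropB.png',c);cv2.imwrite('pics/cropC.png',d)
E
```

```text
(no output)
```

View pics/cropA.png

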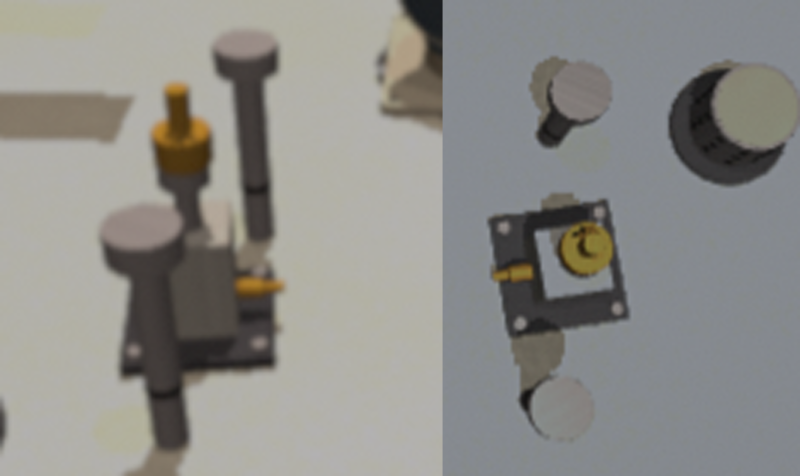

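View pics/cropB.png

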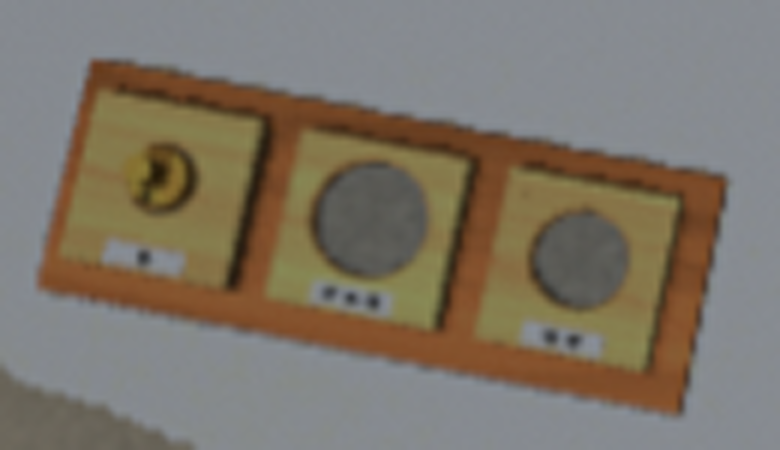

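View pics/cropC.png

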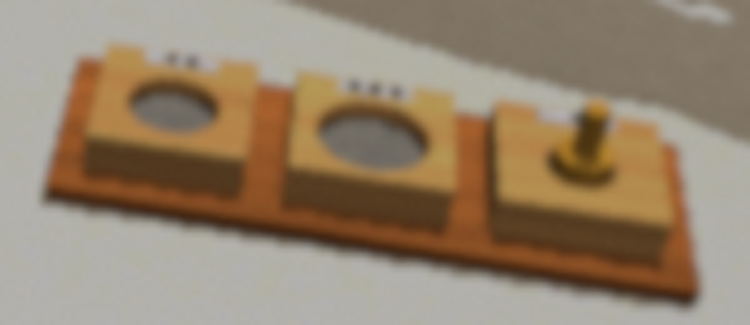

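Candidates for each thing I need (top-view pixels unless noted):
- **Weights:**
  - (328,213), on the pump. Chosen: two dots, sits on a plunger head.
  - (257,132), the large weight on the bench.
  - (138,204), the small weight in its pocket.
- **Plungers:**
  - The one under that weight in the pump, scene (184,170). Chosen.
  - Bigger free-standing look-alikes at (325,161) and (319,267).
- **Pockets:**
  - (206,219), two dots. Chosen.
  - (172,212), three dots.
  - (138,204), one dot, occupied.

Next I'll measure.

```bash
python3 - <<'E'
from h import *
L=lambda t:pickle.load(open(f'pics/{t}.pkl','rb'))
T,S=L('top0'),L('scene0')
for n,c,(u0,u1,v0,v1) in [('top',T,(312,345,200,226)),('scene',S,(170,198,132,168))]:
    P=cloud(c);hsv=cv2.cvtColor(c['img'],cv2.COLOR_BGR2HSV)
    m=np.zeros(hsv.shape[:2],bool);m[v0:v1,u0:u1]=True
    g=m&(hsv[...,1]>110)&(hsv[...,2]>60)&(P[...,2]>0.13)
    z=P[...,2][g];print(n,g.sum(),np.percentile(z,[1,20,50,80,99]))
    k=g&(P[...,2]>np.percentile(z,99)-0.008 if n=='top' else P[...,2]>.205)
    v,u=np.nonzero(k);print(' knob top px',u.mean(),v.mean(),k.sum(),P[k].mean(0))
    b=g&(abs(P[...,2]-0.184)<.006);v,u=np.nonzero(b);print(' body top',P[b].mean(0),b.sum(),(P[b].min(0)+P[b].max(0))/2)
    for nm,cc in [('all',None)]:
        q=P[v0:v1,u0:u1]
# heads of others, block top
P=cloud(T)
for nm,(u,v) in dict(postA=(325,161),postB=(319,267),blocktop=(316,222),p2=(206,219),p3=(172,212),rim2=(206,205),bench=(260,200),base=(303,222),board=(160,236)).items():
    q=P[v-2:v+3,u-2:u+3].reshape(-1,3);print(nm,np.median(q,0))
# pocket circles by mask grey in wood
E
```

```text
top 229 [0.17871148 0.18260089 0.18441828 0.21464242 0.22109174]
 knob top px 330.3541666666667 211.70833333333334 48 [ 0.46945714 -0.22740424  0.25456868]
 body top [ 0.47311495 -0.23236995  0.18378237] 173 [ 0.47404258 -0.23419256  0.1840461 ]
scene 286 [0.1562867  0.16874931 0.18231142 0.19406331 0.21770998]
 knob top px 181.48717948717947 138.23076923076923 39 [ 0.5023825  -0.22729391  0.22374624]
 body top [ 0.4852794  -0.23185086  0.18297302] 111 [ 0.48032353 -0.23246048  0.18398096]
postA [ 0.6052432  -0.22983968  0.18981626]
postB [ 0.3417552  -0.20710859  0.19006641]
blocktop [ 0.45821428 -0.2160594   0.09863799]
p2 [0.4745662  0.09428817 0.02349669]
p3 [0.49552435 0.19535493 0.02376673]
rim2 [0.51461807 0.09343154 0.03361481]
bench [ 5.33314204e-01 -6.43587276e-02 -4.84178488e-04]
base [ 0.46295962 -0.18743301  0.0410336 ]
board [ 0.4262859   0.23527579 -0.00071924]
```

```bash
python3 - <<'E'
from h import *
L=lambda t:pickle.load(open(f'pics/{t}.pkl','rb'))
T,S=L('top0'),L('scene0')
print(q2R(T['obs']['tcp_rot']).round(4))
hsv=cv2.cvtColor(T['img'],cv2.COLOR_BGR2HSV)
m=((hsv[...,1]>110)&(hsv[...,0]>15)&(hsv[...,0]<35)&(hsv[...,2]>50)).astype(np.uint8)
m[:, :312]=0;m[:,345:]=0;m[:200]=0;m[228:]=0
cs,_=cv2.findContours(m,0,1);cn=max(cs,key=cv2.contourArea);(u,v),r=cv2.minEnclosingCircle(cn)
print('weight circ',u,v,r,onz(T,[(u,v)],.184), cv2.fitEllipse(cn))
# pocket
for nm,(u0,v0) in dict(p2=(206,219),p3=(172,212)).items():
    s=hsv[...,1]<70; mm=np.zeros_like(m);mm[v0-11:v0+11,u0-11:u0+11]=s[v0-11:v0+11,u0-11:u0+11]
    n,lab,st,ce=cv2.connectedComponentsWithStats(mm);i=lab[v0,u0];print(nm,st[i],ce[i],onz(T,[ce[i]],.024),onz(T,[ce[i]],.036))
b=cv2.fitEllipse
# pocket in scene: heights
P=cloud(S)
for nm,(u,v) in dict(p2=(310,203),p3=(349,208)).items():
    print(nm,np.median(P[v-1:v+2,u-2:u+3].reshape(-1,3),0), onz(S,[(u,v)],.024))
# pump square in top
P=cloud(T);blk=(abs(P[...,2]-.1)<.012);blk[:, :290]=0;blk[:,350:]=0;blk[:190]=0;blk[245:]=0
g=(hsv[...,2]>150)&blk
r=cv2.minAreaRect(np.argwhere(g)[:,::-1].astype(np.float32));print('block',r,onz(T,cv2.boxPoints(r),.1),onz(T,[r[0]],.1))
E
```

```text
[[-8.000e-04  4.103e-01  9.119e-01]
 [-1.100e-03  9.119e-01 -4.103e-01]
 [-1.000e+00 -1.400e-03 -2.000e-04]]
weight circ 327.5707092285156 212.9595947265625 8.977853775024414 [[ 0.47393482 -0.23298608  0.184     ]] ((327.642333984375, 212.93475341796875), (16.661745071411133, 17.132282257080078), 66.63055419921875)
p2 [199 211  16  15 187] [206.40106952 217.92513369] [[0.47766169 0.09296567 0.024     ]] [[0.47657573 0.09119548 0.036     ]]
p3 [163 202  18  19 272] [171.55147059 211.0625    ] [[0.49838522 0.19658831 0.024     ]] [[0.49707039 0.19367371 0.036     ]]
p2 [0.47854457 0.09537727 0.02365204] [[0.47804024 0.09557986 0.024     ]]
p3 [0.49249696 0.19799456 0.02323509] [[0.49393842 0.19770955 0.024     ]]
block ((0.0, 0.0), (0.0, 0.0), 0.0) [[1.16309991 0.75405643 0.1       ]
 [1.16309991 0.75405643 0.1       ]
 [1.16309991 0.75405643 0.1       ]
 [1.16309991 0.75405643 0.1       ]] [[1.16309991 0.75405643 0.1       ]]
```

Request:
move_arm(
  steps=[
    {"tx":-20},
    {"tx":-30},
    {"tx":-30,"ty":-8,"tz":8},
    {"tx":-25,"ty":-15,"tz":14},
    {"ty":-21,"tz":20},
    {"ty":-22,"tz":20},
    {"ty":-22,"tz":20},
    {"ty":-22,"tz":20},
    {"ty":-22,"tz":20},
    {"ty":-22,"tz":20},
  ],
)

```text
validation failed for argument at $.st...
```

Request:
move_arm(
  steps=[
    {"ty":-22,"tz":20},
    {"ty":-22,"tz":20},
    {"ty":-22,"tz":20},
    {"ty":-22,"tz":20},
    {"ty":-22,"tz":20},
    {"ty":-22,"tz":20},
    {"ty":-22,"tz":20},
    {"ty":-22,"tz":20},
    {"ty":-22,"tz":20},
    {"ty":-22,"tz":20},
  ],
)

```text
validation failed for argument at $.st...
```

Request:
move_arm(
  steps=[
    {"ty":-22,"tz":20},
    {"ty":-22,"tz":20},
    {"ty":-22,"tz":20},
    {"ty":-22,"tz":20},
    {"ty":-22,"tz":20},
    {"ty":-22,"tz":20},
    {"ty":-15,"tz":14},
    {"ty":-10,"tz":10},
    {},
    {},
  ],
)

```text
validation failed for argument at $.st...
```

```bash
python3 - <<'E'
from h import *
c=grab('wrist','w1');o=c['obs'];print(o['time_s'],o['tool_pos'],o['force'],o['qpos']);print(q2R(o['tcp_rot']).round(4))
print(proj(c,[[.474,-.233,.184],[.474,-.233,.218]]))
E
```

```text
0.15 [0.22553938 0.50140048 0.22499881] [ 0.66283067 -0.23068147  0.52994244] [9.95430696e-01 2.59069589e-01 2.09295560e-02 1.33366915e+00
 2.26457743e-05 1.41822213e+00]
[[-6.000e-04  4.103e-01  9.119e-01]
 [-8.000e-04  9.119e-01 -4.103e-01]
 [-1.000e+00 -1.000e-03 -2.000e-04]]
[[-43.71329264 468.50761786]
 [-37.95594084 468.97507176]]
```

View pics/w1.png

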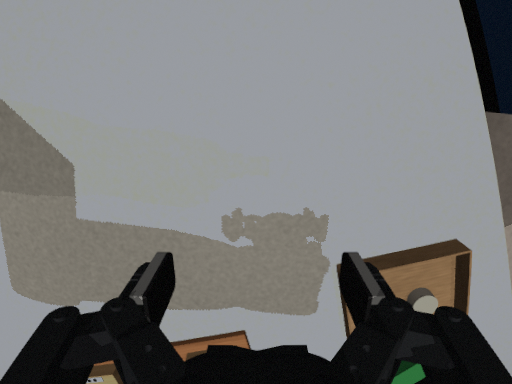

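The arm didn't move: every row has to list all seven fields. I'll send the moves again in full.

Request:
move_arm(
  steps=[
    {"tx":-20,"ty":0,"tz":0,"rx":0,"ry":0,"rz":0,"fingers":-1},
    {"tx":-30,"ty":0,"tz":0,"rx":0,"ry":0,"rz":0,"fingers":-1},
    {"tx":-30,"ty":-8,"tz":8,"rx":0,"ry":0,"rz":0,"fingers":-1},
    {"tx":-25,"ty":-15,"tz":14,"rx":0,"ry":0,"rz":0,"fingers":-1},
    {"tx":0,"ty":-21,"tz":20,"rx":0,"ry":0,"rz":0,"fingers":-1},
    {"tx":0,"ty":-22,"tz":20,"rx":0,"ry":0,"rz":0,"fingers":-1},
    {"tx":0,"ty":-22,"tz":20,"rx":0,"ry":0,"rz":0,"fingers":-1},
    {"tx":0,"ty":-22,"tz":20,"rx":0,"ry":0,"rz":0,"fingers":-1},
    {"tx":0,"ty":-22,"tz":20,"rx":0,"ry":0,"rz":0,"fingers":-1},
    {"tx":0,"ty":-22,"tz":20,"rx":0,"ry":0,"rz":0,"fingers":-1},
  ],
)

```text
time_s: 1.03
tool_pos: [0.292, 0.3015, 0.3304]
tcp_rot: [0.691, 0.148, 0.691, -0.148]
force: [0.5, 0.9, -0.1]
grip_width: 0.0854
```

Request:
move_arm(
  steps=[
    {"tx":0,"ty":-22,"tz":20,"rx":0,"ry":0,"rz":0,"fingers":-1},
    {"tx":0,"ty":-22,"tz":20,"rx":0,"ry":0,"rz":0,"fingers":-1},
    {"tx":0,"ty":-22,"tz":20,"rx":0,"ry":0,"rz":0,"fingers":-1},
    {"tx":0,"ty":-22,"tz":20,"rx":0,"ry":0,"rz":0,"fingers":-1},
    {"tx":0,"ty":-22,"tz":20,"rx":0,"ry":0,"rz":0,"fingers":-1},
    {"tx":0,"ty":-22,"tz":20,"rx":0,"ry":0,"rz":0,"fingers":-1},
    {"tx":0,"ty":-22,"tz":20,"rx":0,"ry":0,"rz":0,"fingers":-1},
    {"tx":0,"ty":-22,"tz":20,"rx":0,"ry":0,"rz":0,"fingers":-1},
    {"tx":0,"ty":-22,"tz":20,"rx":0,"ry":0,"rz":0,"fingers":-1},
    {"tx":0,"ty":-22,"tz":20,"rx":0,"ry":0,"rz":0,"fingers":-1},
  ],
)

```text
time_s: 1.87
tool_pos: [0.3841, 0.0187, 0.3305]
tcp_rot: [0.691, 0.148, 0.691, -0.148]
force: [1.1, -0.3, -0.5]
grip_width: 0.0854
```

Request:
move_arm(
  steps=[
    {"tx":0,"ty":-22,"tz":20,"rx":0,"ry":0,"rz":0,"fingers":-1},
    {"tx":0,"ty":-22,"tz":20,"rx":0,"ry":0,"rz":0,"fingers":-1},
    {"tx":0,"ty":-22,"tz":20,"rx":0,"ry":0,"rz":0,"fingers":-1},
    {"tx":0,"ty":-22,"tz":20,"rx":0,"ry":0,"rz":0,"fingers":-1},
    {"tx":0,"ty":-22,"tz":20,"rx":0,"ry":0,"rz":0,"fingers":-1},
    {"tx":0,"ty":-22,"tz":20,"rx":0,"ry":0,"rz":0,"fingers":-1},
    {"tx":0,"ty":-16,"tz":16,"rx":0,"ry":0,"rz":0,"fingers":-1},
    {"tx":0,"ty":-8,"tz":8,"rx":0,"ry":0,"rz":0,"fingers":-1},
    {"tx":0,"ty":0,"tz":0,"rx":0,"ry":0,"rz":0,"fingers":-1},
    {"tx":0,"ty":0,"tz":0,"rx":0,"ry":0,"rz":0,"fingers":-1},
  ],
)

```text
time_s: 2.7
tool_pos: [0.4512, -0.181, 0.3301]
tcp_rot: [0.691, 0.149, 0.692, -0.148]
force: [-0.2, 1.0, -1.1]
grip_width: 0.0851
```

```bash
python3 - <<'E'
from h import *
c=grab('wrist','w2');o=c['obs'];print(o['time_s'],o['tool_pos'],o['force'],o['qpos']);print(q2R(o['tcp_rot']).round(4))
print(proj(c,[[.474,-.233,.184],[.474,-.233,.218]]))
E
```

```text
2.7 [ 0.45119941 -0.18096575  0.33014897] [-0.20594337  1.03773252 -1.12135428] [-5.54391145e-01  1.38658854e-01  1.29772750e-01  1.56305972e+00
  2.06580056e-04 -1.30809371e-01]
[[-9.000e-04  4.110e-01  9.116e-01]
 [ 8.000e-04  9.116e-01 -4.110e-01]
 [-1.000e+00  4.000e-04 -1.100e-03]]
[[222.15687881 216.57116544]
 [218.35999838 230.17698802]]
```

View pics/w2.png

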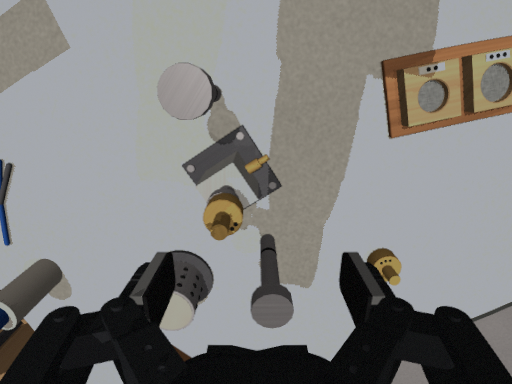

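The wrist view shows the target weight, with the body at (222,216) and knob top at (221,231), both matching my projections. The two-dot pocket is at (432,96). Next I'll crop in close and triangulate.

```bash
python3 - <<'E'
from h import *
c=pickle.load(open('pics/w2.pkl','rb'));T=pickle.load(open('pics/top0.pkl','rb'));S=pickle.load(open('pics/scene0.pkl','rb'))
a=cv2.resize(c['img'][165:265,170:290],None,fx=4,fy=4,interpolation=2);b=cv2.resize(c['img'][50:150,380:460],None,fx=4,fy=4,interpolation=2)
cv2.imwrite('pics/cropD.png',np.hstack([a,b]))
P=cloud(c);hsv=cv2.cvtColor(c['img'],cv2.COLOR_BGR2HSV)
gold=(hsv[...,1]>110)&(hsv[...,2]>50);m=np.zeros_like(gold);m[180:245,195:250]=1;m&=gold
for lo,hi in [(.18,.188),(.212,.225)]:
    k=m&(P[...,2]>lo)&(P[...,2]<hi);v,u=np.nonzero(k);print(lo,k.sum(),u.mean(),v.mean(),np.median(P[k],0),(P[k].min(0)+P[k].max(0))/2,np.median(P[...,2][k]))
# silhouette ellipse of pocket in wrist
s=(hsv[...,1]<70)
mm=np.zeros(s.shape,np.uint8);mm[78:114,414:450]=s[78:114,414:450];n,l,st,ce=cv2.connectedComponentsWithStats(mm);i=l[96,432];print(st[i],ce[i],onz(c,[ce[i]],.024))
def tri(obs):
    A=np.zeros((3,3));b=np.zeros(3);O=[]
    for cc,uv in obs:
        o,d=ray(cc,[uv]);d=d[0]/np.linalg.norm(d[0]);M=np.eye(3)-np.outer(d,d);A+=M;b+=M@o;O.append((o,M))
    x=np.linalg.solve(A,b);return x,[np.linalg.norm(M@(x-o)) for o,M in O]
print('pocket floor',tri([(T,(206.4,217.9)),(S,(310,203)),(c,ce[i])]))
print('weight body',tri([(T,(327.6,212.95)),(c,(222.5,216))]))
E
```

```text
0.18 759 223.3939393939394 212.93675889328063 [ 0.46854859 -0.22738374  0.18442955] [ 0.47505014 -0.23312906  0.18398326] 0.18442954579203347
0.212 256 218.81640625 230.24609375 [ 0.47421138 -0.23264584  0.21833144] [ 0.4752478  -0.2331181   0.21606778] 0.2183314376170161
[418  80  27  32 650] [430.68769231  95.56461538] [[0.4798229  0.09594497 0.024     ]]
pocket floor (array([0.47872921, 0.09448034, 0.02497024]), [np.float64(0.0019469032743729185), np.float64(0.0010069493887033805), np.float64(0.0011310381656922414)])
weight body (array([ 0.4743117 , -0.23330308,  0.18146137]), [np.float64(0.0002292486945246823), np.float64(0.0002292486945247151)])
```

View pics/cropD.png

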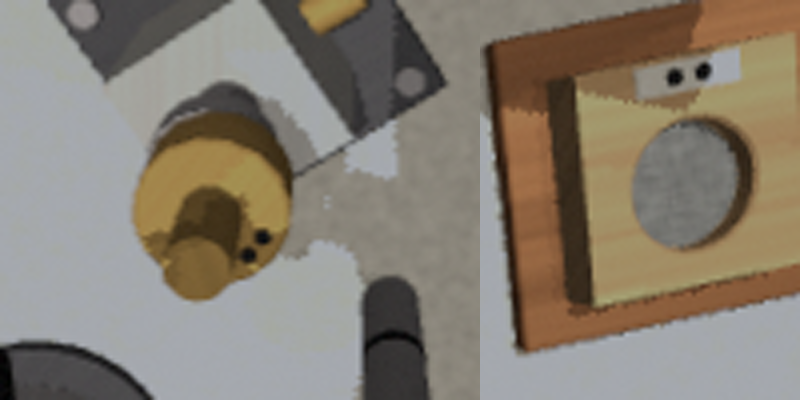

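The crop confirms both choices: two dots on the weight and two dots on the pocket label. I'll go over the weight and start down.

Request:
move_arm(
  steps=[
    {"tx":0,"ty":-10,"tz":11,"rx":0,"ry":0,"rz":0,"fingers":-1},
    {"tx":0,"ty":-16,"tz":18,"rx":0,"ry":0,"rz":0,"fingers":-1},
    {"tx":15,"ty":-12,"tz":13.5,"rx":0,"ry":0,"rz":0,"fingers":-1},
    {"tx":25,"ty":0,"tz":0,"rx":0,"ry":0,"rz":0,"fingers":-1},
    {"tx":25,"ty":0,"tz":0,"rx":0,"ry":0,"rz":0,"fingers":-1},
    {"tx":10,"ty":0,"tz":0,"rx":0,"ry":0,"rz":0,"fingers":-1},
    {"tx":5,"ty":0,"tz":0,"rx":0,"ry":0,"rz":0,"fingers":-1},
    {"tx":0,"ty":0,"tz":0,"rx":0,"ry":0,"rz":0,"fingers":-1},
    {"tx":0,"ty":0,"tz":0,"rx":0,"ry":0,"rz":0,"fingers":-1},
  ],
)

```text
time_s: 3.5
tool_pos: [0.4749, -0.2331, 0.2518]
tcp_rot: [0.692, 0.148, 0.691, -0.148]
force: [-0.1, -0.4, -0.7]
grip_width: 0.0854
```

```bash
python3 - <<'E'
from h import *
c=grab('wrist','w3');o=c['obs'];print(o['time_s'],o['tool_pos'],o['force'],o['qpos']);R=q2R(o['tcp_rot']);print(R.round(4))
P=cloud(c);hsv=cv2.cvtColor(c['img'],cv2.COLOR_BGR2HSV)
gold=(hsv[...,1]>110)&(hsv[...,2]>50)&(np.hypot(P[...,0]-.474,P[...,1]+.233)<.04)
for lo,hi in [(.18,.188),(.214,.225)]:
    k=gold&(P[...,2]>lo)&(P[...,2]<hi);print(k.sum(),np.median(P[k],0),(P[k].min(0)+P[k].max(0))/2)
    X=(P[k].min(0)+P[k].max(0))/2; print('in tool mm',(R.T@(X-o['tool_pos'])*1e3).round(1))
E
```

```text
3.5 [ 0.47493154 -0.23310449  0.25180182] [-0.09241056 -0.43121346 -0.66394864] [-6.14974873e-01  2.15166985e-01  2.95439391e-02  1.38352102e+00
  3.03337930e-05 -1.92834027e-01]
[[ 1.400e-03  4.097e-01  9.122e-01]
 [-9.000e-04  9.122e-01 -4.097e-01]
 [-1.000e+00 -3.000e-04  1.600e-03]]
1466 [ 0.4681546  -0.22847485  0.18449345] [ 0.47500787 -0.23344381  0.1840448 ]
in tool mm [67.8 -0.3  0.1]
517 [ 0.47433013 -0.23317219  0.21841112] [ 0.4754241  -0.23343671  0.21705363]
in tool mm [34.7 -0.1  0.5]
```

View pics/w3.png

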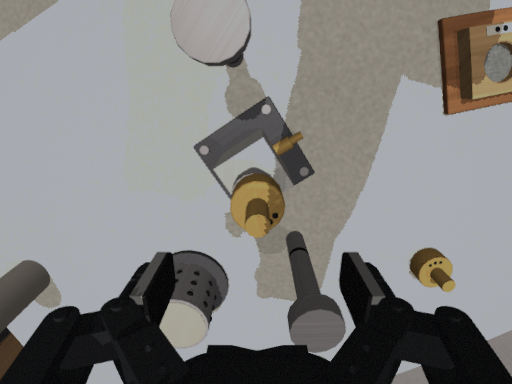

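The gripper is centred on the knob to within 0.5 mm. I'll descend 45 mm and close.

Request:
move_arm(
  steps=[
    {"tx":12,"ty":0,"tz":0,"rx":0,"ry":0,"rz":0,"fingers":-1},
    {"tx":15,"ty":0,"tz":0,"rx":0,"ry":0,"rz":0,"fingers":-1},
    {"tx":12,"ty":0,"tz":0,"rx":0,"ry":0,"rz":0,"fingers":-1},
    {"tx":6,"ty":0,"tz":0,"rx":0,"ry":0,"rz":0,"fingers":-1},
    {"tx":0,"ty":0,"tz":0,"rx":0,"ry":0,"rz":0,"fingers":0},
    {"tx":0,"ty":0,"tz":0,"rx":0,"ry":0,"rz":0,"fingers":0.3},
    {"tx":0,"ty":0,"tz":0,"rx":0,"ry":0,"rz":0,"fingers":0.4},
    {"tx":0,"ty":0,"tz":0,"rx":0,"ry":0,"rz":0,"fingers":0.5},
    {"tx":0,"ty":0,"tz":0,"rx":0,"ry":0,"rz":0,"fingers":1},
    {"tx":0,"ty":0,"tz":0,"rx":0,"ry":0,"rz":0,"fingers":1},
  ],
  grip_force=45,
)

```text
time_s: 4.38
tool_pos: [0.4748, -0.2335, 0.2061]
tcp_rot: [0.692, 0.148, 0.691, -0.149]
force: [-1.5, 0.1, 4.2]
grip_width: 0.015
```

Request:
move_arm(
  steps=[
    {"tx":0,"ty":0,"tz":0,"rx":0,"ry":0,"rz":0,"fingers":1},
    {"tx":0,"ty":0,"tz":0,"rx":0,"ry":0,"rz":0,"fingers":1},
    {"tx":0,"ty":0,"tz":0,"rx":0,"ry":0,"rz":0,"fingers":1},
    {"tx":0,"ty":0,"tz":0,"rx":0,"ry":0,"rz":0,"fingers":1},
  ],
)

```text
time_s: 4.72
tool_pos: [0.4749, -0.2335, 0.2061]
tcp_rot: [0.692, 0.148, 0.691, -0.149]
force: [0.2, -0.2, 4.6]
grip_width: 0.0149
```

```bash
python3 - <<'E'
from h import *
c=grab('scene','s1');w=grab('wrist','w4')
a=cv2.resize(c['img'][100:200,130:250],None,fx=4,fy=4,interpolation=2);b=cv2.resize(w['img'][150:384,120:400],(480,400))
cv2.imwrite('pics/cropE.png',cv2.resize(np.hstack([a,b]),(800,333)))
E
```

```text
(no output)
```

View pics/cropE.png

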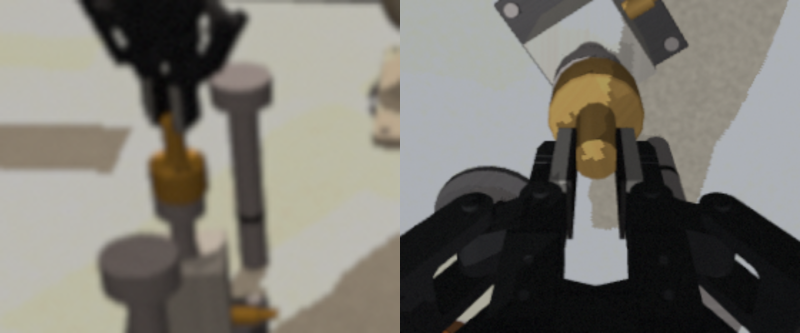

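Request:
move_arm(
  steps=[
    {"tx":-1,"ty":0,"tz":0,"rx":0,"ry":0,"rz":0,"fingers":1},
    {"tx":-2,"ty":0,"tz":0,"rx":0,"ry":0,"rz":0,"fingers":1},
    {"tx":-4,"ty":0,"tz":0,"rx":0,"ry":0,"rz":0,"fingers":1},
    {"tx":-8,"ty":0,"tz":0,"rx":0,"ry":0,"rz":0,"fingers":1},
    {"tx":-10,"ty":0,"tz":0,"rx":0,"ry":0,"rz":0,"fingers":1},
    {"tx":-10,"ty":0,"tz":0,"rx":0,"ry":0,"rz":0,"fingers":1},
    {"tx":-5,"ty":0,"tz":0,"rx":0,"ry":0,"rz":0,"fingers":1},
    {"tx":0,"ty":0,"tz":0,"rx":0,"ry":0,"rz":0,"fingers":1},
    {"tx":0,"ty":0,"tz":0,"rx":0,"ry":0,"rz":0,"fingers":1},
  ],
)

```text
time_s: 5.57
tool_pos: [0.4747, -0.2334, 0.2458]
tcp_rot: [0.692, 0.148, 0.691, -0.148]
force: [-0.1, 0.4, -4.5]
grip_width: 0.0146
```

```bash
python3 - <<'E'
from h import *
c=grab('scene','s2');w=grab('wrist','w5');o=w['obs']
a=cv2.resize(c['img'][100:200,130:250],None,fx=4,fy=4,interpolation=2);b=cv2.resize(w['img'][150:384,120:400],(480,400))
cv2.imwrite('pics/cropF.png',cv2.resize(np.hstack([a,b]),(800,333)))
P=cloud(w);hsv=cv2.cvtColor(w['img'],cv2.COLOR_BGR2HSV);R=q2R(o['tcp_rot']);Q=(P-o['tool_pos'])@R
gold=(hsv[...,1]>110)&(hsv[...,2]>40)&(np.hypot(Q[...,1],Q[...,2])<.04)&(abs(Q[...,0])<.06)
x=Q[gold];print(len(x));h,e=np.histogram(x[:,0],30);print(list(zip((e*1e3).round(1),h)))
k=(abs(x[:,0]-np.median(x[:,0]))<.004);print('body centre in tool',(x[k].min(0)+x[k].max(0))/2*1e3,np.median(x[:,0]))
E
```

```text
3640
[(np.float64(-20.0), np.int64(13)), (np.float64(-17.9), np.int64(5)), (np.float64(-15.7), np.int64(10)), (np.float64(-13.5), np.int64(635)), (np.float64(-11.3), np.int64(81)), (np.float64(-9.1), np.int64(57)), (np.float64(-7.0), np.int64(46)), (np.float64(-4.8), np.int64(53)), (np.float64(-2.6), np.int64(44)), (np.float64(-0.4), np.int64(46)), (np.float64(1.8), np.int64(49)), (np.float64(3.9), np.int64(42)), (np.float64(6.1), np.int64(46)), (np.float64(8.3), np.int64(46)), (np.float64(10.5), np.int64(38)), (np.float64(12.7), np.int64(43)), (np.float64(14.8), np.int64(41)), (np.float64(17.0), np.int64(37)), (np.float64(19.2), np.int64(525)), (np.float64(21.4), np.int64(1246)), (np.float64(23.6), np.int64(78)), (np.float64(25.7), np.int64(62)), (np.float64(27.9), np.int64(62)), (np.float64(30.1), np.int64(57)), (np.float64(32.3), np.int64(61)), (np.float64(34.5), np.int64(58)), (np.float64(36.6), np.int64(56)), (np.float64(38.8), np.int64(48)), (np.float64(41.0), np.int64(38)), (np.float64(43.2), np.int64(17))]
body centre in tool [21.34837559 -0.41173092 -5.57204034] 0.02134346023116227
```

View pics/cropF.png

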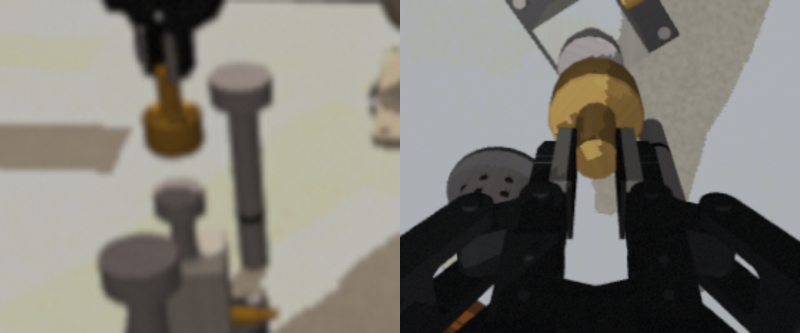

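The weight is off the head and held (force −4.5 N). I'll carry it toward the pocket and look at the pocket on the way.

Request:
move_arm(
  steps=[
    {"tx":-5,"ty":6,"tz":-3,"rx":0,"ry":0,"rz":0,"fingers":1},
    {"tx":-5,"ty":12,"tz":-5,"rx":0,"ry":0,"rz":0,"fingers":1},
    {"tx":0,"ty":20,"tz":-9,"rx":0,"ry":0,"rz":0,"fingers":1},
    {"tx":0,"ty":20,"tz":-9,"rx":0,"ry":0,"rz":0,"fingers":1},
    {"tx":0,"ty":20,"tz":-9,"rx":0,"ry":0,"rz":0,"fingers":1},
    {"tx":0,"ty":20,"tz":-9,"rx":0,"ry":0,"rz":0,"fingers":1},
    {"tx":0,"ty":20,"tz":-9,"rx":0,"ry":0,"rz":0,"fingers":1},
    {"tx":0,"ty":20,"tz":-9,"rx":0,"ry":0,"rz":0,"fingers":1},
    {"tx":0,"ty":20,"tz":-9,"rx":0,"ry":0,"rz":0,"fingers":1},
    {"tx":0,"ty":20,"tz":-9,"rx":0,"ry":0,"rz":0,"fingers":1},
  ],
)

```text
time_s: 6.5
tool_pos: [0.4741, -0.036, 0.256]
tcp_rot: [0.692, 0.148, 0.691, -0.148]
force: [0.6, 0.5, -4.1]
grip_width: 0.0149
```

Request:
move_arm(
  steps=[
    {"tx":0,"ty":20,"tz":-9,"rx":0,"ry":0,"rz":0,"fingers":1},
    {"tx":0,"ty":20,"tz":-9,"rx":0,"ry":0,"rz":0,"fingers":1},
    {"tx":0,"ty":20,"tz":-9,"rx":0,"ry":0,"rz":0,"fingers":1},
    {"tx":0,"ty":10,"tz":-5,"rx":0,"ry":0,"rz":0,"fingers":1},
    {"tx":0,"ty":5,"tz":-2,"rx":0,"ry":0,"rz":0,"fingers":1},
    {"tx":0,"ty":0,"tz":0,"rx":0,"ry":0,"rz":0,"fingers":1},
    {"tx":0,"ty":0,"tz":0,"rx":0,"ry":0,"rz":0,"fingers":1},
  ],
)

```text
time_s: 7.08
tool_pos: [0.4744, 0.0441, 0.2556]
tcp_rot: [0.691, 0.148, 0.691, -0.148]
force: [0.4, -1.0, -4.3]
grip_width: 0.0148
```

```bash
python3 - <<'E'
from h import *
w=grab('wrist','w6');o=w['obs'];print(o['tool_pos'],o['time_s'],o['force'],o['grip_width'])
P=cloud(w);hsv=cv2.cvtColor(w['img'],cv2.COLOR_BGR2HSV);R=q2R(o['tcp_rot']);Q=(P-o['tool_pos'])@R
gold=(hsv[...,1]>110)&(hsv[...,2]>40)&(np.hypot(Q[...,1],Q[...,2])<.04)
b=gold&(abs(Q[...,0]-.0215)<.004);x=Q[b];A=np.c_[x[:,1:],np.ones(len(x))];s=np.linalg.lstsq(A,x[:,0],rcond=None)[0];print('slope deg',np.degrees(s[:2]),s[2])
k=gold&(abs(Q[...,0]+.0127)<.002);x=Q[k];print('knob top',len(x),(x.min(0)+x.max(0))/2*1e3,(x.max(0)-x.min(0))*1e3)
E
```

```text
[0.47436085 0.04412518 0.25561918] 7.0833 [ 0.35521274 -1.04113003 -4.25227755] 0.014789250536366714
slope deg [-0.26884205 -1.68624088] 0.02152581232257649
knob top 691 [-12.33288901  -3.88518481  -1.29895541] [ 3.18874991 21.13031294 20.70859332]
```

View pics/w6.png

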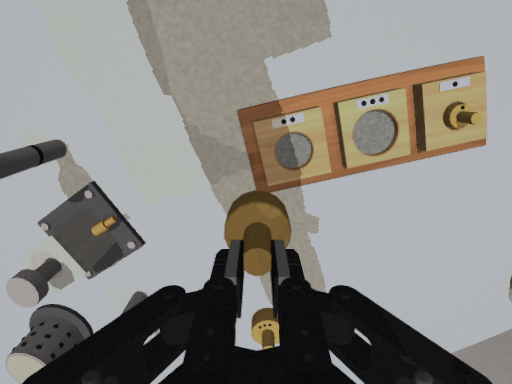

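```bash
cat > pk.py <<'E'
from h import *
from scipy.optimize import least_squares
def pocket(tag,c0,show=True):
    c=pickle.load(open(f'pics/{tag}.pkl','rb'));P=cloud(c)
    r=np.hypot(P[...,0]-c0[0],P[...,1]-c0[1])
    top=np.median(P[...,2][(r>.03)&(r<.037)&(P[...,2]>.03)&(P[...,2]<.045)]);fl=np.median(P[...,2][r<.012])
    low=((P[...,2]<top-.003)&(r<.032)).astype(np.uint8)
    cs,_=cv2.findContours(low,0,1);cn=max(cs,key=cv2.contourArea)
    X=onz(c,cn.reshape(-1,2).astype(float),top)[:,:2]
    f=lambda p:np.hypot(X[:,0]-p[0],X[:,1]-p[1])-p[2]
    s=least_squares(f,[c0[0],c0[1],.024],loss='soft_l1',f_scale=.0007)
    print(tag,'top',top.round(4),'floor',fl.round(4),'c,r',s.x.round(4),'rms',np.sqrt(np.mean(s.fun**2)).round(5),len(X))
    return s.x
if __name__=='__main__':
    for t in ['w2','w6','top0','scene0']: pocket(t,(.4785,.0945))
    w=pickle.load(open('pics/w6.pkl','rb'));o=w['obs'];P=cloud(w);R=q2R(o['tcp_rot']);Q=(P-o['tool_pos'])@R
    b=(abs(Q[...,0]-.0215)<.003)&(abs(Q[...,1])<.03)&(Q[...,2]<.03)&(Q[...,2]>-.03)
    print('body y',np.percentile(Q[b][:,1],[1,99])*1e3,'z',np.percentile(Q[b][:,2],[1])*1e3)
    k=(abs(Q[...,0]+.0127)<.0015)&(abs(Q[...,1])<.008)&(abs(Q[...,2])<.02)
    print('knob z',np.percentile(Q[k][:,2],[1,5,50,95,99])*1e3)
E
python3 pk.py
```

```text
w2 top 0.0371 floor 0.0254 c,r [0.478  0.0917 0.0227] rms 0.00066 88
w6 top 0.0367 floor 0.3392 c,r [0.4778 0.0925 0.0232] rms 0.00048 105
top0 top 0.0356 floor 0.0234 c,r [0.4766 0.0922 0.0227] rms 0.00117 46
scene0 top 0.0352 floor 0.0237 c,r [0.4821 0.0918 0.0211] rms 0.00145 40
body y [-21.082938    20.20668013] z [-20.46929562]
knob z [-11.20256223  -7.02657804   0.46543088   8.00194909   9.06991175]
```

Request:
move_arm(
  steps=[
    {"tx":10,"ty":0,"tz":0,"rx":0,"ry":0,"rz":0,"fingers":1},
    {"tx":20,"ty":0,"tz":0,"rx":0,"ry":0,"rz":0,"fingers":1},
    {"tx":20,"ty":0,"tz":0,"rx":0,"ry":0,"rz":0,"fingers":1},
    {"tx":20,"ty":0,"tz":0,"rx":0,"ry":0,"rz":0,"fingers":1},
    {"tx":14,"ty":0,"tz":0,"rx":0,"ry":0,"rz":0,"fingers":1},
    {"tx":6,"ty":0,"tz":0,"rx":0,"ry":0,"rz":0,"fingers":1},
    {"tx":0,"ty":0,"tz":0,"rx":0,"ry":0,"rz":0,"fingers":1},
    {"tx":0,"ty":0,"tz":0,"rx":0,"ry":0,"rz":0,"fingers":1},
  ],
)

```text
time_s: 7.8
tool_pos: [0.4745, 0.0438, 0.1656]
tcp_rot: [0.691, 0.149, 0.691, -0.149]
force: [1.1, -0.9, -3.5]
grip_width: 0.0147
```

```bash
python3 - <<'E'
from pk import *
w=grab('wrist','w7');o=w['obs'];print(o['tool_pos'],o['time_s'],o['force'],o['grip_width']);print(q2R(o['tcp_rot']).round(4))
pocket('w7',(.478,.0925))
E
```

```text
[0.47453687 0.04375882 0.16560888] 7.8 [ 1.11332152 -0.87650152 -3.54538039] 0.01466250532680512
[[-1.000e-04  4.110e-01  9.116e-01]
 [-1.000e-04  9.116e-01 -4.110e-01]
 [-1.000e+00 -1.000e-04 -1.000e-04]]
w7 top 0.0367 floor 0.2472 c,r [0.4778 0.0926 0.0232] rms 0.00038 139
```

View pics/w7.png

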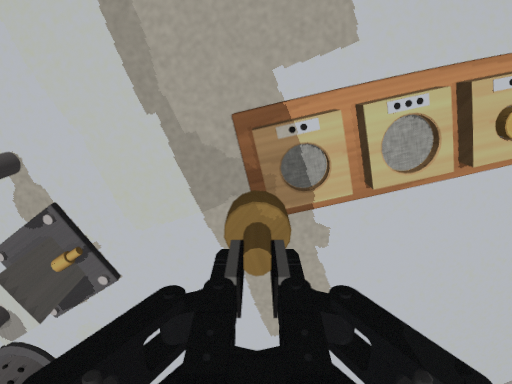

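The two-dot pocket is at about (0.478, 0.093), with its rim near 0.036 and its floor near 0.024. I'll go over it and down to just above the rim.

Request:
move_arm(
  steps=[
    {"tx":0,"ty":8,"tz":-3,"rx":0,"ry":0,"rz":0,"fingers":1},
    {"tx":0,"ty":15,"tz":-6,"rx":0,"ry":0,"rz":0,"fingers":1},
    {"tx":0,"ty":15,"tz":-6,"rx":0,"ry":0,"rz":0,"fingers":1},
    {"tx":5,"ty":8,"tz":-2.5,"rx":0,"ry":0,"rz":0,"fingers":1},
    {"tx":15,"ty":0,"tz":0,"rx":0,"ry":0,"rz":0,"fingers":1},
    {"tx":20,"ty":0,"tz":0,"rx":0,"ry":0,"rz":0,"fingers":1},
    {"tx":20,"ty":0,"tz":0,"rx":0,"ry":0,"rz":0,"fingers":1},
    {"tx":10,"ty":0,"tz":0,"rx":0,"ry":0,"rz":0,"fingers":1},
    {"tx":4,"ty":0,"tz":0,"rx":0,"ry":0,"rz":0,"fingers":1},
    {"tx":0,"ty":0,"tz":0,"rx":0,"ry":0,"rz":0,"fingers":1},
  ],
)

```text
time_s: 8.68
tool_pos: [0.4771, 0.0936, 0.0909]
tcp_rot: [0.691, 0.148, 0.692, -0.148]
force: [-0.6, 0.4, -3.8]
grip_width: 0.0149
```

```bash
python3 - <<'E'
from pk import *
w=grab('wrist','w8');o=w['obs'];print(o['tool_pos'],o['time_s'],o['force'],o['grip_width'])
s=grab('scene','s3');t=grab('top','t3')
f=lambda i,a:cv2.resize(i[a[0]:a[1],a[2]:a[3]],(400,300),interpolation=2)
top=np.hstack([f(w['img'],(120,270,160,360)),f(s['img'],(175,235,280,360))])
bot=np.hstack([f(t['img'],(180,255,150,250)),np.zeros((300,400,3),np.uint8)])
cv2.imwrite('pics/cropG.png',np.vstack([top,bot]))
E
```

```text
[0.47705609 0.09356346 0.09085926] 8.6833 [-0.59081052  0.40953784 -3.75207574] 0.014919863735377783
```

View pics/cropG.png

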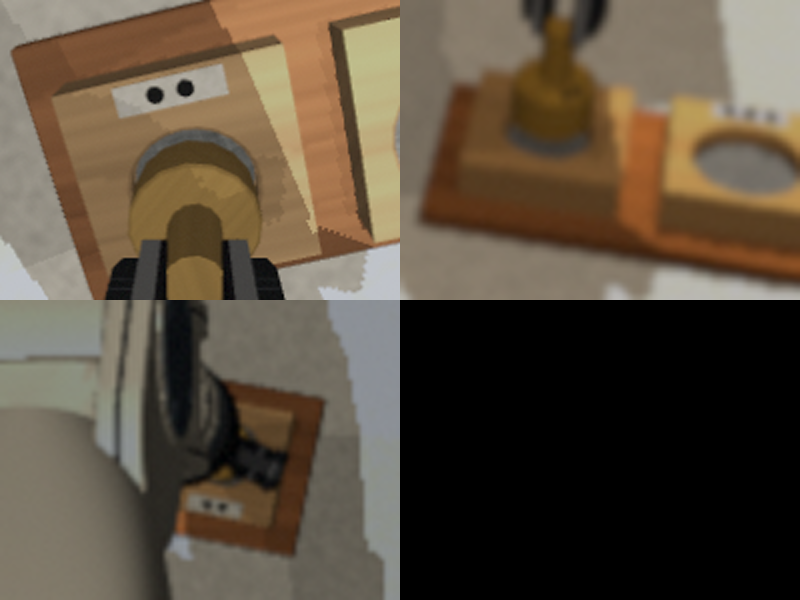

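Both views show the weight centred over the hole: in the wrist crop the body spans 130–262 and the hole 133–257. I'll lower it slowly.

Request:
move_arm(
  steps=[
    {"tx":3,"ty":-0.2,"tz":0.4,"rx":0,"ry":0,"rz":0,"fingers":1},
    {"tx":3,"ty":0,"tz":0,"rx":0,"ry":0,"rz":0,"fingers":1},
    {"tx":3,"ty":0,"tz":0,"rx":0,"ry":0,"rz":0,"fingers":1},
    {"tx":2,"ty":0,"tz":0,"rx":0,"ry":0,"rz":0,"fingers":1},
    {"tx":1,"ty":0,"tz":0,"rx":0,"ry":0,"rz":0,"fingers":1},
    {"tx":0,"ty":0,"tz":0,"rx":0,"ry":0,"rz":0,"fingers":1},
    {"tx":0,"ty":0,"tz":0,"rx":0,"ry":0,"rz":0,"fingers":1},
  ],
)

```text
time_s: 9.42
tool_pos: [0.4776, 0.093, 0.0794]
tcp_rot: [0.691, 0.148, 0.691, -0.148]
force: [-0.1, -0.3, -3.6]
grip_width: 0.0149
```

Request:
move_arm(
  steps=[
    {"tx":2,"ty":0,"tz":0,"rx":0,"ry":0,"rz":0,"fingers":1},
    {"tx":1.5,"ty":0,"tz":0,"rx":0,"ry":0,"rz":0,"fingers":1},
    {"tx":0,"ty":0,"tz":0,"rx":0,"ry":0,"rz":0,"fingers":1},
    {"tx":0,"ty":0,"tz":0,"rx":0,"ry":0,"rz":0,"fingers":1},
  ],
)

```text
time_s: 9.75
tool_pos: [0.4775, 0.093, 0.0759]
tcp_rot: [0.691, 0.148, 0.691, -0.148]
force: [0.1, -0.2, -4.1]
grip_width: 0.0145
```

No lateral force, so it is inside the hole and nearing the floor. I'll inch down until it touches.

Request:
move_arm(
  steps=[
    {"tx":1,"ty":0,"tz":0,"rx":0,"ry":0,"rz":0,"fingers":1},
    {"tx":0.5,"ty":0,"tz":0,"rx":0,"ry":0,"rz":0,"fingers":1},
    {"tx":0,"ty":0,"tz":0,"rx":0,"ry":0,"rz":0,"fingers":1},
    {"tx":0,"ty":0,"tz":0,"rx":0,"ry":0,"rz":0,"fingers":1},
  ],
)

```text
time_s: 10.08
tool_pos: [0.4776, 0.093, 0.0745]
tcp_rot: [0.691, 0.148, 0.691, -0.148]
force: [0.6, -0.3, -4.0]
grip_width: 0.015
```

Request:
move_arm(
  steps=[
    {"tx":0.7,"ty":0,"tz":0,"rx":0,"ry":0,"rz":0,"fingers":1},
    {"tx":0,"ty":0,"tz":0,"rx":0,"ry":0,"rz":0,"fingers":1},
    {"tx":0,"ty":0,"tz":0,"rx":0,"ry":0,"rz":0,"fingers":1},
  ],
)

```text
time_s: 10.33
tool_pos: [0.4779, 0.0931, 0.0742]
tcp_rot: [0.692, 0.148, 0.691, -0.148]
force: [-1.3, 0.9, 3.1]
grip_width: 0.0149
```

It touched the floor (force went from −4 to +3 N) at the expected height. Releasing now.

Request:
move_arm(
  steps=[
    {"tx":0,"ty":0,"tz":0,"rx":0,"ry":0,"rz":0,"fingers":0.5},
    {"tx":0,"ty":0,"tz":0,"rx":0,"ry":0,"rz":0,"fingers":0.2},
    {"tx":0,"ty":0,"tz":0,"rx":0,"ry":0,"rz":0,"fingers":-0.2},
    {"tx":0,"ty":0,"tz":0,"rx":0,"ry":0,"rz":0,"fingers":-0.2},
    {"tx":0,"ty":0,"tz":0,"rx":0,"ry":0,"rz":0,"fingers":-0.2},
    {"tx":-8,"ty":0,"tz":0,"rx":0,"ry":0,"rz":0,"fingers":-0.2},
    {"tx":-15,"ty":0,"tz":0,"rx":0,"ry":0,"rz":0,"fingers":-0.2},
    {"tx":-25,"ty":0,"tz":0,"rx":0,"ry":0,"rz":0,"fingers":-0.2},
    {"tx":-30,"ty":0,"tz":0,"rx":0,"ry":0,"rz":0,"fingers":-0.6},
    {"tx":-30,"ty":0,"tz":0,"rx":0,"ry":0,"rz":0,"fingers":-1},
  ],
)

```text
time_s: 11.17
tool_pos: [0.4772, 0.093, 0.1834]
tcp_rot: [0.691, 0.148, 0.692, -0.148]
force: [0.1, -0.7, -0.3]
grip_width: 0.0733
```

Request:
move_arm(
  steps=[
    {"tx":-25,"ty":-5,"tz":2,"rx":0,"ry":0,"rz":0,"fingers":-1},
    {"tx":-15,"ty":-10,"tz":4,"rx":0,"ry":0,"rz":0,"fingers":-1},
    {"tx":-5,"ty":-10,"tz":4,"rx":0,"ry":0,"rz":0,"fingers":-1},
    {"tx":0,"ty":-5,"tz":2,"rx":0,"ry":0,"rz":0,"fingers":-1},
    {"tx":0,"ty":0,"tz":0,"rx":0,"ry":0,"rz":0,"fingers":-1},
  ],
)

```text
time_s: 11.58
tool_pos: [0.476, 0.0597, 0.2262]
tcp_rot: [0.691, 0.149, 0.691, -0.149]
force: [0.0, 0.2, -0.0]
grip_width: 0.0856
```

```bash
python3 - <<'E'
from pk import *
w=grab('wrist','w9');o=w['obs'];print(o['tool_pos'],o['time_s'],o['force'],o['grip_width'])
s=grab('scene','s4')
f=lambda i,a:cv2.resize(i[a[0]:a[1],a[2]:a[3]],(400,300),interpolation=2)
cv2.imwrite('pics/cropH.png',np.hstack([f(w['img'],(120,270,160,360)),f(s['img'],(175,235,280,360))]))
P=cloud(w);m=np.hypot(P[...,0]-.478,P[...,1]-.0927)<.03
for lo,hi in [(.045,.06),(.08,.095)]:
    k=m&(P[...,2]>lo)&(P[...,2]<hi);print(k.sum(),np.median(P[k],0),(P[k].min(0)+P[k].max(0))/2)
E
```

```text
[0.47597567 0.05972674 0.22621246] 11.5833 [ 0.04924124  0.22183154 -0.04642497] 0.08555693613219455
862 [0.47227895 0.09304265 0.05252536] [0.47771224 0.09261631 0.05257191]
250 [0.47712193 0.09230443 0.0864693 ] [0.47783753 0.09243261 0.08444407]
```

View pics/cropH.png

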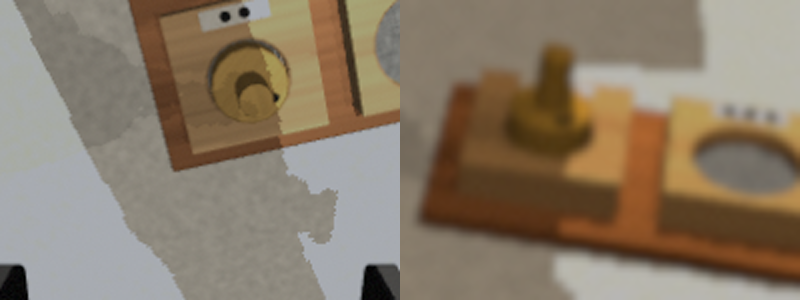

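The weight is seated upright in its pocket: body top at 0.0525 and knob top at 0.0865, against 0.052 and 0.086 expected. Now back to the plunger.

Request:
move_arm(
  steps=[
    {"tx":-10,"ty":-5,"tz":2,"rx":0,"ry":0,"rz":0,"fingers":-1},
    {"tx":-14,"ty":-12,"tz":5.5,"rx":0,"ry":0,"rz":0,"fingers":-1},
    {"tx":0,"ty":-21,"tz":9.3,"rx":0,"ry":0,"rz":0,"fingers":-1},
    {"tx":0,"ty":-21,"tz":9.3,"rx":0,"ry":0,"rz":0,"fingers":-1},
    {"tx":0,"ty":-21,"tz":9.3,"rx":0,"ry":0,"rz":0,"fingers":-1},
    {"tx":0,"ty":-21,"tz":9.3,"rx":0,"ry":0,"rz":0,"fingers":-1},
    {"tx":0,"ty":-21,"tz":9.3,"rx":0,"ry":0,"rz":0,"fingers":-1},
    {"tx":0,"ty":-21,"tz":9.3,"rx":0,"ry":0,"rz":0,"fingers":-1},
    {"tx":0,"ty":-21,"tz":9.3,"rx":0,"ry":0,"rz":0,"fingers":-1},
    {"tx":0,"ty":-21,"tz":9.3,"rx":0,"ry":0,"rz":0,"fingers":-1},
  ],
)

```text
time_s: 12.52
tool_pos: [0.4748, -0.1426, 0.2508]
tcp_rot: [0.691, 0.148, 0.692, -0.148]
force: [-0.0, -0.2, -0.3]
grip_width: 0.0854
```

Request:
move_arm(
  steps=[
    {"tx":0,"ty":-21,"tz":9.3,"rx":0,"ry":0,"rz":0,"fingers":-1},
    {"tx":0,"ty":-21,"tz":9.3,"rx":0,"ry":0,"rz":0,"fingers":-1},
    {"tx":0,"ty":-21,"tz":9.3,"rx":0,"ry":0,"rz":0,"fingers":-1},
    {"tx":0,"ty":-12,"tz":6,"rx":0,"ry":0,"rz":0,"fingers":-1},
    {"tx":10,"ty":-7,"tz":3,"rx":0,"ry":0,"rz":0,"fingers":-1},
    {"tx":20,"ty":0,"tz":0,"rx":0,"ry":0,"rz":0,"fingers":-1},
    {"tx":10,"ty":0,"tz":0,"rx":0,"ry":0,"rz":0,"fingers":-1},
    {"tx":0,"ty":0,"tz":0,"rx":0,"ry":0,"rz":0,"fingers":-1},
    {"tx":0,"ty":0,"tz":0,"rx":0,"ry":0,"rz":0,"fingers":-1},
  ],
)

```text
time_s: 13.27
tool_pos: [0.4748, -0.2306, 0.2104]
tcp_rot: [0.691, 0.148, 0.692, -0.148]
force: [0.5, 0.5, 0.1]
grip_width: 0.0857
```

```bash
cat > hd.py <<'E'
from h import *
from scipy.optimize import least_squares
def head(tag,c0=(.4745,-.233),zt=.156):
    w=pickle.load(open(f'pics/{tag}.pkl','rb'));o=w['obs'];P=cloud(w)
    k=((np.hypot(P[...,0]-c0[0],P[...,1]-c0[1])<.032)&(abs(P[...,2]-zt)<.005)).astype(np.uint8)
    z=np.median(P[...,2][k>0]);cs,_=cv2.findContours(k,0,1);cn=max(cs,key=cv2.contourArea).reshape(-1,2).astype(float)
    X=onz(w,cn,z);f=lambda p:np.hypot(X[:,0]-p[0],X[:,1]-p[1])-p[2]
    s=least_squares(f,[*c0,.02],loss='soft_l1',f_scale=.0005)
    print(tag,'head top z',z,'c,r',s.x.round(4),'rms',np.sqrt(np.mean(s.fun**2)).round(5));
    if 'mount' in w: print(' in tool mm',((np.array([*s.x[:2],z])-o['tool_pos'])@q2R(o['tcp_rot'])*1e3).round(1))
    return s.x
E
python3 - <<'E'
from hd import *
w=grab('wrist','w10');o=w['obs'];print(o['tool_pos'],o['time_s'],o['force']);print(q2R(o['tcp_rot']).round(4))
head('w10');grab('top','t4');head('t4');grab('scene','s5');head('s5')
E
```

```text
[ 0.47478794 -0.23062143  0.2104089 ] 13.2667 [0.50206833 0.54074811 0.10202628]
[[-1.300e-03  4.096e-01  9.123e-01]
 [ 1.000e-03  9.123e-01 -4.096e-01]
 [-1.000e+00  4.000e-04 -1.600e-03]]
w10 head top z 0.1565663136637572 c,r [ 0.4721 -0.2364  0.0197] rms 0.00036
 in tool mm [53.8 -6.4 -0. ]
  return _methods._mean(a, axis=axis, dtype=dtype,
  ret = ret.dtype.type(ret / rcount)
Traceback (most recent call last):
  File "hd.py", line 6, in head
    z=np.median(P[...,2][k>0]);cs,_=cv2.findContours(k,0,1);cn=max(cs,key=cv2.contourArea).reshape(-1,2).astype(float)
                                                               ~~~^^^^^^^^^^^^^^^^^^^^^^^^
ValueError: max() iterable argument is empty
```

View pics/w10.png

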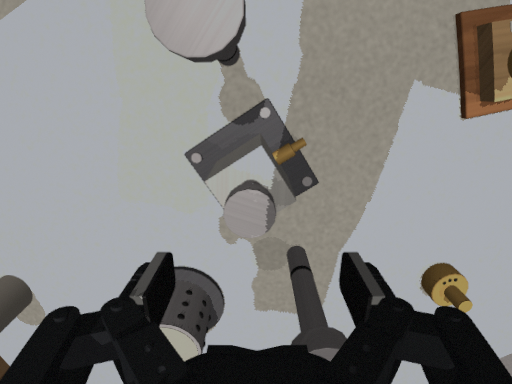

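The plunger stands 6.4 mm off in tool y, with its head top at 0.1566. I'll correct that, go lower and look once more.

Request:
move_arm(
  steps=[
    {"tx":0,"ty":-3.4,"tz":0,"rx":0,"ry":0,"rz":0,"fingers":-1},
    {"tx":5,"ty":-3,"tz":0,"rx":0,"ry":0,"rz":0,"fingers":-1},
    {"tx":12,"ty":0,"tz":0,"rx":0,"ry":0,"rz":0,"fingers":-1},
    {"tx":8,"ty":0,"tz":0,"rx":0,"ry":0,"rz":0,"fingers":-1},
    {"tx":5,"ty":0,"tz":0,"rx":0,"ry":0,"rz":0,"fingers":-1},
    {"tx":0,"ty":0,"tz":0,"rx":0,"ry":0,"rz":0,"fingers":-1},
    {"tx":0,"ty":0,"tz":0,"rx":0,"ry":0,"rz":0,"fingers":-1},
  ],
)

```text
time_s: 13.95
tool_pos: [0.4723, -0.2373, 0.1807]
tcp_rot: [0.691, 0.148, 0.692, -0.148]
force: [0.3, 0.2, 0.1]
grip_width: 0.0855
```

```bash
python3 - <<'E'
from hd import *
w=grab('wrist','w11');o=w['obs'];print(o['tool_pos'],o['time_s'],o['force']);print(q2R(o['tcp_rot']).round(4))
head('w11')
# bore/block: block-top corners near; base plate for later drag check
P=cloud(w);k=(abs(P[...,2]-.1)<.004)&(np.hypot(P[...,0]-.472,P[...,1]+.236)<.06);print('block top z',np.median(P[...,2][k]),k.sum())
E
```

```text
[ 0.47231918 -0.23733772  0.18071623] 13.95 [0.25917038 0.24299004 0.12545813]
[[-4.000e-04  4.103e-01  9.119e-01]
 [ 2.000e-04  9.119e-01 -4.103e-01]
 [-1.000e+00  1.000e-04 -4.000e-04]]
w11 head top z 0.1565554698537668 c,r [ 0.472  -0.2364  0.0199] rms 0.00045
 in tool mm [24.2  0.7 -0.7]
block top z 0.10057832089738403 3247
```

View pics/w11.png

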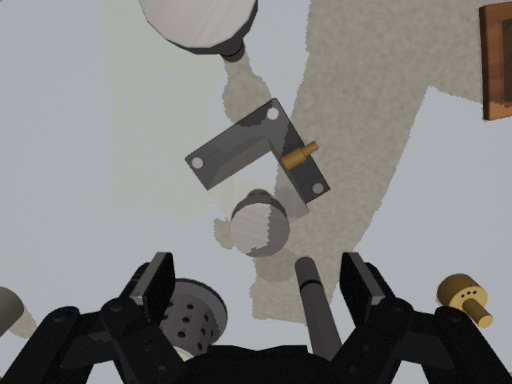

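Request:
move_arm(
  steps=[
    {"tx":10,"ty":0.7,"tz":-0.5,"rx":0,"ry":0,"rz":0,"fingers":-1},
    {"tx":12,"ty":0,"tz":0,"rx":0,"ry":0,"rz":0,"fingers":-1},
    {"tx":7,"ty":0,"tz":0,"rx":0,"ry":0,"rz":0,"fingers":-0.6},
    {"tx":3.5,"ty":0,"tz":0,"rx":0,"ry":0,"rz":0,"fingers":-0.4},
    {"tx":0,"ty":0,"tz":0,"rx":0,"ry":0,"rz":0,"fingers":-0.3},
    {"tx":0,"ty":0,"tz":0,"rx":0,"ry":0,"rz":0,"fingers":-0.2},
    {"tx":0,"ty":0,"tz":0,"rx":0,"ry":0,"rz":0,"fingers":-0.2},
  ],
  grip_force=45,
)

```text
time_s: 14.58
tool_pos: [0.4725, -0.2367, 0.1487]
tcp_rot: [0.692, 0.148, 0.691, -0.148]
force: [0.0, 0.5, -0.1]
grip_width: 0.0509
```

```bash
python3 - <<'E'
from hd import *
w=grab('wrist','w12');o=w['obs'];print(o['tool_pos'],o['time_s'],o['force'],o['grip_width'])
head('w12')
E
```

```text
[ 0.47248764 -0.23665684  0.14874244] 14.5833 [ 0.02244164  0.46299908 -0.112915  ] 0.050913710994594547
w12 head top z 0.15662570864176556 c,r [ 0.4718 -0.2361  0.02  ] rms 0.00057
 in tool mm [-7.9  0.2 -0.9]
```

View pics/w12.png

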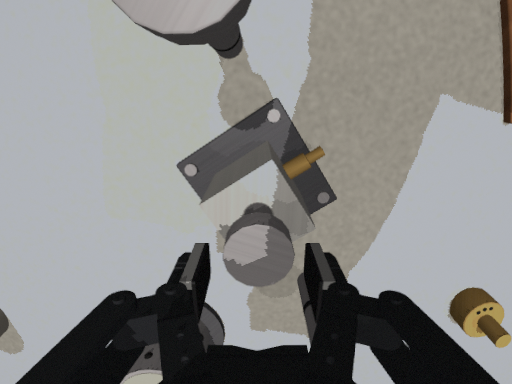

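Request:
move_arm(
  steps=[
    {"tx":0.7,"ty":0.2,"tz":-0.8,"rx":0,"ry":0,"rz":0,"fingers":-0.15},
    {"tx":0,"ty":0,"tz":0,"rx":0,"ry":0,"rz":0,"fingers":-0.05},
    {"tx":0,"ty":0,"tz":0,"rx":0,"ry":0,"rz":0,"fingers":0.05},
    {"tx":0,"ty":0,"tz":0,"rx":0,"ry":0,"rz":0,"fingers":0.15},
    {"tx":0,"ty":0,"tz":0,"rx":0,"ry":0,"rz":0,"fingers":1},
    {"tx":0,"ty":0,"tz":0,"rx":0,"ry":0,"rz":0,"fingers":1},
    {"tx":0,"ty":0,"tz":0,"rx":0,"ry":0,"rz":0,"fingers":1},
    {"tx":0,"ty":0,"tz":0,"rx":0,"ry":0,"rz":0,"fingers":1},
  ],
)

```text
time_s: 15.3
tool_pos: [0.4733, -0.2361, 0.1502]
tcp_rot: [0.693, 0.148, 0.689, -0.148]
force: [2.5, 5.6, 18.4]
grip_width: 0.0001
```

```bash
python3 - <<'E'
from hd import *
w=grab('wrist','w13');o=w['obs'];print(o['tool_pos'],o['time_s'],o['force'],o['wrist_torque'],o['grip_width']);print(q2R(o['tcp_rot'])[:,0].round(4))
head('w13',(.472,-.2363))
E
```

```text
[ 0.47334671 -0.23605488  0.15017129] 15.3 [ 2.46097444  5.61378305 18.37116973] [ 1.14473996 -0.30123739  0.02867963] 0.00010161036378496703
[ 0.0054 -0.0016 -1.    ]
w13 head top z 0.15630698675314342 c,r [ 0.47   -0.2379  0.0188] rms 0.00538
 in tool mm [-6.2 -3.  -2.3]
```

The gripper closed fully to zero with 18 N pushing up, so that isn't a grasp. Looking.

```bash
python3 - <<'E'
from hd import *
s=grab('scene','s6')
cv2.imwrite('pics/cropI.png',cv2.resize(s['img'][110:230,130:260],None,fx=5,fy=5,interpolation=2))
E
```

```text
(no output)
```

View pics/cropI.png

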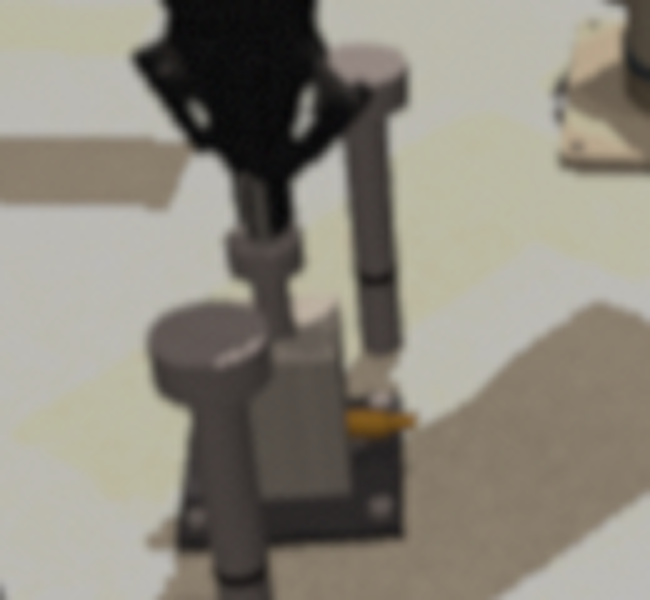

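View pics/w13.png

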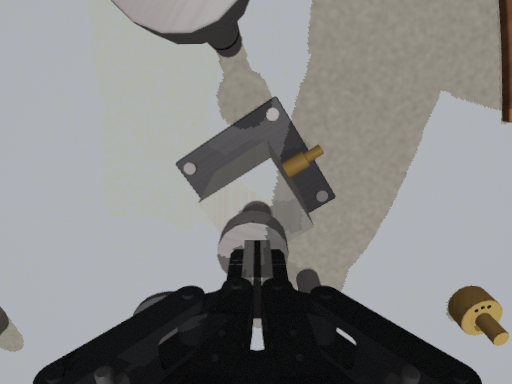

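The fingers closed above the head and are now resting on its top. I'll use depth to measure where the tips really are in the tool frame.

```bash
python3 - <<'E'
from hd import *
for t in ['w11','w12','w13','w5']:
    w=pickle.load(open(f'pics/{t}.pkl','rb'));o=w['obs'];Q=(cloud(w)-o['tool_pos'])@q2R(o['tcp_rot']);h=w['img'].max(2)
    k=(h<70)&(abs(Q[...,1])<.06)&(abs(Q[...,2])<.02)&(Q[...,0]<.035)&(Q[...,0]>-.06)
    x=Q[k];print(t,o['grip_width'].round(4),len(x),'x pct',(np.percentile(x[:,0],[50,90,97,99,100])*1e3).round(1))
    for b in range(-50,36,6):
        s=x[(x[:,0]*1e3>=b)&(x[:,0]*1e3<b+6)]
        if len(s)>3: print('  ',b,len(s),'y',(np.percentile(s[:,1],[2,50,98])*1e3).round(0),'z',(np.percentile(s[:,2],[2,98])*1e3).round(0))
E
```

```text
Traceback (most recent call last):
AttributeError: 'float' object has no attribute 'round'
```

```bash
python3 - <<'E'
from hd import *
for t in ['w11','w12','w13','w5']:
    w=pickle.load(open(f'pics/{t}.pkl','rb'));o=w['obs'];Q=(cloud(w)-o['tool_pos'])@q2R(o['tcp_rot']);h=w['img'].max(2)
    k=(h<90)&(abs(Q[...,1])<.06)&(abs(Q[...,2])<.02)&(Q[...,0]<.035)&(Q[...,0]>-.06)
    x=Q[k];print(t,o['grip_width'],len(x),'x pct',(np.percentile(x[:,0],[50,90,97,99,100])*1e3).round(1))
    for b in range(-50,36,6):
        s=x[(x[:,0]*1e3>=b)&(x[:,0]*1e3<b+6)]
        if len(s)>3: print('  ',b,len(s),'y',(np.percentile(s[:,1],[2,50,98])*1e3).round(0),'z',(np.percentile(s[:,2],[2,98])*1e3).round(0))
E
```

```text
w11 0.08546579631687798 4910 x pct [-42.1 -24.2  29.4  33.1  35. ]
   -50 888 y [-56.  42.  55.] z [-12.   9.]
   -44 789 y [-56. -43.  54.] z [-12.   9.]
   -38 728 y [-56.  42.  55.] z [-12.  10.]
   -32 576 y [-55.  42.  54.] z [-12.  10.]
   -26 301 y [-47. -43.  47.] z [-11.  10.]
   -20 7 y [-44. -44.  32.] z [-7.  6.]
   22 124 y [-16.   3.  19.] z [-20.  -6.]
   28 151 y [-16.   0.  17.] z [-20.  -9.]
   34 29 y [-14.   2.  18.] z [-20.  -9.]
w12 0.050913710994594547 5891 x pct [-39.7  -5.1   4.5   7.5  34.8]
   -50 732 y [-33. -26.  32.] z [-12.  10.]
   -44 620 y [-39. -26.  38.] z [-12.   9.]
   -38 600 y [-39. -26.  38.] z [-12.   9.]
   -32 528 y [-39. -26.  38.] z [-12.   9.]
   -26 468 y [-39.  25.  38.] z [-12.   8.]
   -20 359 y [-38.  25.  37.] z [-12.   9.]
   -14 87 y [-31.  25.  30.] z [-17.   9.]
   -8 279 y [-17.   1.  18.] z [-20.  -8.]
   -2 252 y [-17.  -0.  17.] z [-19.  -8.]
   4 182 y [-17.   2.  17.] z [-19.  -8.]
   28 5 y [-4.  0.  3.] z [-10.  -9.]
   34 5 y [-5.  2.  4.] z [-10.  -8.]
w13 0.00010161036378496703 6108 x pct [-48.   -4.5   5.3   8.7  34
[... 468 characters left out ...]
-20.  -7.]
w5 0.01462403121428689 6356 x pct [-44.3  -3.2  25.   31.2  34.9]
   -50 499 y [-27.   7.  25.] z [-14.   6.]
   -44 552 y [-14.   7.  13.] z [-12.  10.]
   -38 472 y [-21.   7.  20.] z [-12.   5.]
   -32 442 y [-21.  -8.  20.] z [-12.   3.]
   -26 373 y [-21.   7.  20.] z [-12.   8.]
   -20 323 y [-20.   7.  19.] z [-12.  -2.]
   -14 229 y [-18.  -1.  17.] z [-12.   8.]
   -8 110 y [-8.  1.  7.] z [-8. -4.]
   -2 110 y [-8.  1.  7.] z [-8. -3.]
   4 108 y [-9.  0.  7.] z [-8. -3.]
   10 102 y [-9.  0.  7.] z [-8. -2.]
   16 60 y [-7.  3. 19.] z [-8.  5.]
   22 109 y [-19.   7.  20.] z [-20.   6.]
   28 115 y [-20.  -6.  19.] z [-20.  -8.]
   34 13 y [-17.   8.  17.] z [-19. -12.]
```

Depth shows the tips sit about 6–10 mm behind the reported TCP when shut, and about 20 mm behind when open. They are not 19 mm ahead, so the true grasp point is about 25 mm behind the reported TCP. That also explains why the knob was held only near its top. I'll back off, open, check the pump hasn't moved, and go about 30 mm deeper.

Request:
move_arm(
  steps=[
    {"tx":-4,"ty":0,"tz":0,"rx":0,"ry":0,"rz":0,"fingers":1},
    {"tx":-10,"ty":0,"tz":0,"rx":0,"ry":0,"rz":0,"fingers":0.5},
    {"tx":-10,"ty":0,"tz":0,"rx":0,"ry":0,"rz":0,"fingers":-1},
    {"tx":-6,"ty":0,"tz":0,"rx":0,"ry":0,"rz":0,"fingers":-1},
    {"tx":0,"ty":0,"tz":0,"rx":0,"ry":0,"rz":0,"fingers":-1},
    {"tx":0,"ty":0,"tz":0,"rx":0,"ry":0,"rz":0,"fingers":-1},
    {"tx":0,"ty":0,"tz":0,"rx":0,"ry":0,"rz":0,"fingers":-1},
  ],
)

```text
time_s: 15.98
tool_pos: [0.4715, -0.2359, 0.1773]
tcp_rot: [0.691, 0.148, 0.692, -0.148]
force: [-0.3, -0.4, -0.0]
grip_width: 0.0723
```

```bash
python3 - <<'E'
from hd import *
w=grab('wrist','w14');o=w['obs'];print(o['tool_pos'],o['time_s'],o['force'],o['grip_width']);print(q2R(o['tcp_rot']).round(4))
head('w14',(.472,-.2363)); head('w11',(.472,-.2363))
E
```

```text
[ 0.47145725 -0.2359405   0.17726351] 15.9833 [-0.27092601 -0.36437394 -0.00731956] 0.07233033868609226
[[-4.000e-04  4.103e-01  9.119e-01]
 [ 2.000e-04  9.119e-01 -4.103e-01]
 [-1.000e+00  0.000e+00 -5.000e-04]]
w14 head top z 0.15655538382235457 c,r [ 0.4721 -0.2361  0.02  ] rms 0.00043
 in tool mm [20.7  0.1  0.7]
w11 head top z 0.1565554698537668 c,r [ 0.472  -0.2364  0.0199] rms 0.00045
 in tool mm [24.2  0.7 -0.7]
```

View pics/w14.png

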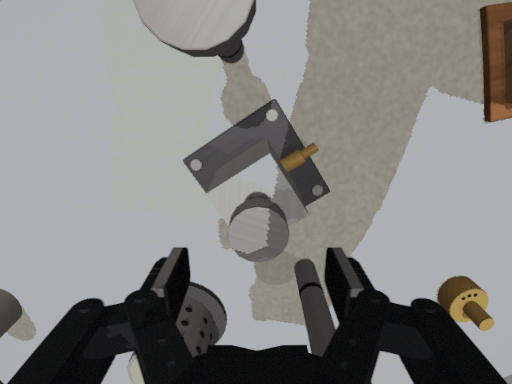

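The plunger and pump haven't moved. I'll descend 59 mm and pre-close to about 50 mm.

Request:
move_arm(
  steps=[
    {"tx":8,"ty":0,"tz":0.6,"rx":0,"ry":0,"rz":0,"fingers":-1},
    {"tx":12,"ty":0,"tz":0,"rx":0,"ry":0,"rz":0,"fingers":-1},
    {"tx":12,"ty":0,"tz":0,"rx":0,"ry":0,"rz":0,"fingers":-1},
    {"tx":12,"ty":0,"tz":0,"rx":0,"ry":0,"rz":0,"fingers":-1},
    {"tx":9,"ty":0,"tz":0,"rx":0,"ry":0,"rz":0,"fingers":-1},
    {"tx":5.5,"ty":0,"tz":0,"rx":0,"ry":0,"rz":0,"fingers":-0.4},
    {"tx":0,"ty":0,"tz":0,"rx":0,"ry":0,"rz":0,"fingers":-0.2},
    {"tx":0,"ty":0,"tz":0,"rx":0,"ry":0,"rz":0,"fingers":-0.2},
    {"tx":0,"ty":0,"tz":0,"rx":0,"ry":0,"rz":0,"fingers":-0.2},
  ],
)

```text
time_s: 16.78
tool_pos: [0.4724, -0.2364, 0.1195]
tcp_rot: [0.692, 0.148, 0.691, -0.148]
force: [-0.5, -1.1, 1.0]
grip_width: 0.0511
```

```bash
python3 - <<'E'
from hd import *
w=grab('wrist','w15');o=w['obs'];print(o['tool_pos'],o['time_s'],o['force'],o['grip_width']);print(q2R(o['tcp_rot']).round(4))
head('w15',(.472,-.2363))
s=grab('scene','s7')
f=lambda i,a:cv2.resize(i[a[0]:a[1],a[2]:a[3]],(400,400),interpolation=2)
cv2.imwrite('pics/cropJ.png',np.hstack([f(w['img'],(150,384,140,374)),f(s['img'],(110,210,140,240))]))
E
```

```text
[ 0.47238973 -0.23641627  0.11950434] 16.7833 [-0.5057063  -1.05386696  0.98421592] 0.05109457974414392
[[ 5.000e-04  4.103e-01  9.119e-01]
 [-4.000e-04  9.119e-01 -4.103e-01]
 [-1.000e+00 -1.000e-04  6.000e-04]]
w15 head top z 0.15654784825247006 c,r [ 0.4716 -0.2357  0.0202] rms 0.00062
 in tool mm [-37.    0.3  -1. ]
```

View pics/cropJ.png

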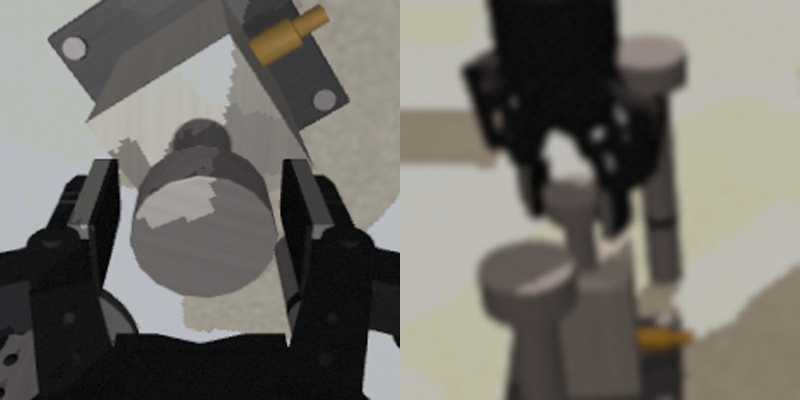

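The pads now straddle the head at the right height. Closing.

Request:
move_arm(
  steps=[
    {"tx":0,"ty":0.3,"tz":-0.6,"rx":0,"ry":0,"rz":0,"fingers":-0.15},
    {"tx":0,"ty":0,"tz":0,"rx":0,"ry":0,"rz":0,"fingers":-0.08},
    {"tx":0,"ty":0,"tz":0,"rx":0,"ry":0,"rz":0,"fingers":0},
    {"tx":0,"ty":0,"tz":0,"rx":0,"ry":0,"rz":0,"fingers":0.05},
    {"tx":0,"ty":0,"tz":0,"rx":0,"ry":0,"rz":0,"fingers":0.3},
    {"tx":0,"ty":0,"tz":0,"rx":0,"ry":0,"rz":0,"fingers":1},
    {"tx":0,"ty":0,"tz":0,"rx":0,"ry":0,"rz":0,"fingers":1},
    {"tx":0,"ty":0,"tz":0,"rx":0,"ry":0,"rz":0,"fingers":1},
    {"tx":0,"ty":0,"tz":0,"rx":0,"ry":0,"rz":0,"fingers":1},
  ],
  grip_force=45,
)

```text
time_s: 17.63
tool_pos: [0.472, -0.2358, 0.1194]
tcp_rot: [0.692, 0.148, 0.691, -0.148]
force: [0.1, 1.0, 6.3]
grip_width: 0.0389
```

```bash
python3 - <<'E'
from hd import *
w=grab('wrist','w16');o=w['obs'];print(o['tool_pos'],o['time_s'],o['force'],o['wrist_torque'],o['grip_width']);print(q2R(o['tcp_rot']).round(4))
head('w16',(.472,-.2363))
E
```

```text
[ 0.47198871 -0.23575137  0.11943441] 17.6333 [0.09462985 0.98662176 6.32718729] [ 0.3094429  -0.16801561 -0.02453888] 0.03888556763291116
[[ 8.000e-04  4.102e-01  9.120e-01]
 [-3.000e-04  9.120e-01 -4.102e-01]
 [-1.000e+00  1.000e-04  8.000e-04]]
w16 head top z 0.15654240368626068 c,r [ 0.4714 -0.2359  0.0211] rms 0.00396
 in tool mm [-37.1  -0.4  -0.4]
```

View pics/w16.png

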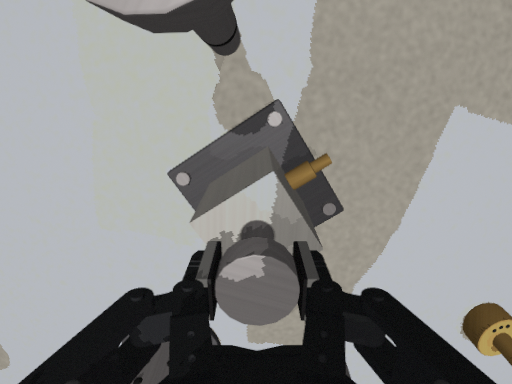

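Grasped at 39 mm with lateral force under 1 N. I'll lift slowly and check the forces early.

Request:
move_arm(
  steps=[
    {"tx":-1,"ty":0,"tz":0,"rx":0,"ry":0,"rz":0,"fingers":1},
    {"tx":-1,"ty":0,"tz":0,"rx":0,"ry":0,"rz":0,"fingers":1},
    {"tx":-2,"ty":0,"tz":0,"rx":0,"ry":0,"rz":0,"fingers":1},
    {"tx":-2,"ty":0,"tz":0,"rx":0,"ry":0,"rz":0,"fingers":1},
    {"tx":-2,"ty":0,"tz":0,"rx":0,"ry":0,"rz":0,"fingers":1},
    {"tx":0,"ty":0,"tz":0,"rx":0,"ry":0,"rz":0,"fingers":1},
  ],
)

```text
time_s: 18.18
tool_pos: [0.4718, -0.2358, 0.1274]
tcp_rot: [0.691, 0.148, 0.691, -0.148]
force: [1.2, -0.2, -3.0]
grip_width: 0.0388
```

```bash
python3 - <<'E'
from hd import *
w=grab('wrist','w17');o=w['obs'];print(o['tool_pos'],o['time_s'],o['force'],o['wrist_torque'],o['grip_width'])
head('w17',(.472,-.2363),.164)
P0=cloud(pickle.load(open('pics/w16.pkl','rb')));P=cloud(w)
for Q in (P0,P):
    k=(abs(Q[...,2]-.1)<.006)&(np.hypot(Q[...,0]-.472,Q[...,1]+.236)<.05);print('block top',np.median(Q[...,2][k]),k.sum())
E
```

```text
[ 0.47179865 -0.23578915  0.12737684] 18.1833 [ 1.18054488 -0.20044091 -3.02336726] [ 0.02060685 -0.03062507 -0.01261296] 0.038816766026705606
w17 head top z 0.16442148170879065 c,r [ 0.4713 -0.236   0.0211] rms 0.00408
 in tool mm [-37.   -0.4  -0.4]
block top 0.10058548128816264 5423
block top 0.10057524064118445 5395
```

It is rising freely at about its own weight (−3 to −4 N) and the block is still. I'll raise the remaining 37 mm.

Request:
move_arm(
  steps=[
    {"tx":-2,"ty":0,"tz":0,"rx":0,"ry":0,"rz":0,"fingers":1},
    {"tx":-4,"ty":0,"tz":0,"rx":0,"ry":0,"rz":0,"fingers":1},
    {"tx":-4,"ty":0,"tz":0,"rx":0,"ry":0,"rz":0,"fingers":1},
    {"tx":-4,"ty":0,"tz":0,"rx":0,"ry":0,"rz":0,"fingers":1},
    {"tx":-4,"ty":0,"tz":0,"rx":0,"ry":0,"rz":0,"fingers":1},
    {"tx":-4,"ty":0,"tz":0,"rx":0,"ry":0,"rz":0,"fingers":1},
    {"tx":-4,"ty":0,"tz":0,"rx":0,"ry":0,"rz":0,"fingers":1},
    {"tx":-4,"ty":0,"tz":0,"rx":0,"ry":0,"rz":0,"fingers":1},
    {"tx":-3,"ty":0,"tz":0,"rx":0,"ry":0,"rz":0,"fingers":1},
    {"tx":-2,"ty":0,"tz":0,"rx":0,"ry":0,"rz":0,"fingers":1},
  ],
)

```text
time_s: 19.07
tool_pos: [0.4718, -0.2358, 0.1626]
tcp_rot: [0.692, 0.148, 0.691, -0.148]
force: [0.1, 0.1, -4.0]
grip_width: 0.0388
```

Request:
move_arm(
  steps=[
    {"tx":-1,"ty":0,"tz":0,"rx":0,"ry":0,"rz":0,"fingers":1},
    {"tx":-1,"ty":0,"tz":0,"rx":0,"ry":0,"rz":0,"fingers":1},
    {"tx":0,"ty":0,"tz":0,"rx":0,"ry":0,"rz":0,"fingers":1},
    {"tx":0,"ty":0,"tz":0,"rx":0,"ry":0,"rz":0,"fingers":1},
    {"tx":0,"ty":0,"tz":0,"rx":0,"ry":0,"rz":0,"fingers":1},
  ],
)

```text
time_s: 19.48
tool_pos: [0.4717, -0.2356, 0.1639]
tcp_rot: [0.691, 0.148, 0.691, -0.148]
force: [0.2, 0.1, -4.7]
grip_width: 0.0394
```

```bash
python3 - <<'E'
from hd import *
w=grab('wrist','w18');o=w['obs'];print(o['tool_pos'],o['time_s'],o['force'],o['wrist_torque'],o['grip_width'],abs(o['joint_vel']).max())
head('w18',(.472,-.2363),.2015)
Q=cloud(w);k=(abs(Q[...,2]-.1)<.006)&(np.hypot(Q[...,0]-.472,Q[...,1]+.236)<.05);print('block top',np.median(Q[...,2][k]),k.sum())
s=grab('scene','s8')
cv2.imwrite('pics/cropK.png',np.hstack([cv2.resize(w['img'][130:290,170:350],(450,400),interpolation=2),cv2.resize(s['img'][120:220,145:232],(348,400),interpolation=2)]))
E
```

```text
[ 0.4716663  -0.23564047  0.16390498] 19.4833 [ 0.23521615  0.14273336 -4.68887958] [ 0.03551857 -0.04186128 -0.01248302] 0.0393530350979098 0.0027965539273625954
w18 head top z 0.20097710099422325 c,r [ 0.4714 -0.236   0.0209] rms 0.00406
 in tool mm [-37.1  -0.5  -0.1]
block top 0.10060175088235226 4607
```

View pics/cropK.png

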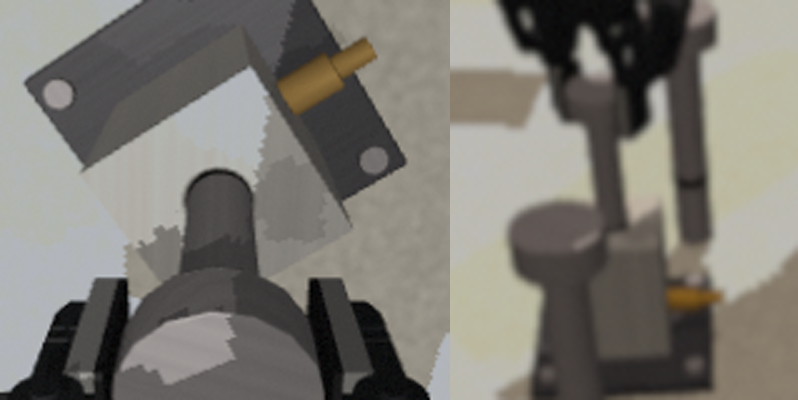

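The head has risen 44.4 mm and the groove shows as a dark arc at the mouth. I'll add 0.5 mm and recheck.

Request:
move_arm(
  steps=[
    {"tx":-0.6,"ty":0,"tz":0,"rx":0,"ry":0,"rz":0,"fingers":1},
    {"tx":0,"ty":0,"tz":0,"rx":0,"ry":0,"rz":0,"fingers":1},
    {"tx":0,"ty":0,"tz":0,"rx":0,"ry":0,"rz":0,"fingers":1},
    {"tx":0,"ty":0,"tz":0,"rx":0,"ry":0,"rz":0,"fingers":1},
    {"tx":0,"ty":0,"tz":0,"rx":0,"ry":0,"rz":0,"fingers":1},
  ],
)

```text
time_s: 20.0
tool_pos: [0.4717, -0.2357, 0.1647]
tcp_rot: [0.691, 0.148, 0.691, -0.148]
force: [-0.5, -0.0, -4.5]
grip_width: 0.0389
```

```bash
python3 - <<'E'
from hd import *
w=grab('wrist','w19');o=w['obs'];print(o['tool_pos'],o['time_s'],o['force'],o['grip_width'],abs(o['joint_vel']).max())
head('w19',(.472,-.2363),.2015)
s=grab('scene','s9');t=grab('top','t9')
a=w['img'][180:240,220:290];cv2.imwrite('pics/cropL.png',cv2.resize(a,None,fx=10,fy=10,interpolation=0))
# dark arc along a column through the shank axis
X=(o['tool_pos']);ax=np.array([.4718,-.2361])
print('proj mouth axis',proj(w,[[*ax,.1]]),)
R,oc=pose(w);d=(oc[:2]-ax);d/=np.linalg.norm(d)
f=ax+d*.010
for z in (.0975,.1,.1025,.105,.11): print(z,proj(w,[[*f,z]]))
u=int(round(proj(w,[[*f,.1]])[0,0]));print(u,w['img'][190:235,u].max(1))
# pump base unmoved: compare scene before/after
S0=pickle.load(open('pics/s5.pkl','rb'))['img'] if __import__('os').path.exists('pics/s5.pkl') else pickle.load(open('pics/scene0.pkl','rb'))['img']
df=np.abs(S0.astype(int)-s['img']).max(2);print('outlet/base diff',df[187:213,196:213].mean(), df[188:198,200:212].max())
E
```

```text
[ 0.47173449 -0.23572106  0.16470284] 20.0 [-0.4736478  -0.03260185 -4.46621522] 0.038939972710548616 0.0010770315587228236
w19 head top z 0.2017360072010628 c,r [ 0.4712 -0.236   0.0211] rms 0.00401
 in tool mm [-37.   -0.5  -0.4]
proj mouth axis [[256.96875414 207.93930495]]
0.0975 [[256.92360641 194.77421384]]
0.1 [[256.92722004 195.82769353]]
0.1025 [[256.93090983 196.90342393]]
0.105 [[256.9346782 198.0021106]]
0.11 [[256.94246082 200.2713258 ]]
257 [182 181 180 181 180 181 149  68  15  47  73  77  79  78  79  77  78  77
  78  78  78  79  79  79  78  79  78  77  78  78  81  78  79  79  70  60
  59  58  61  60  59  59  60  60  60]
outlet/base diff 16.86425339366516 45
```

View pics/cropL.png

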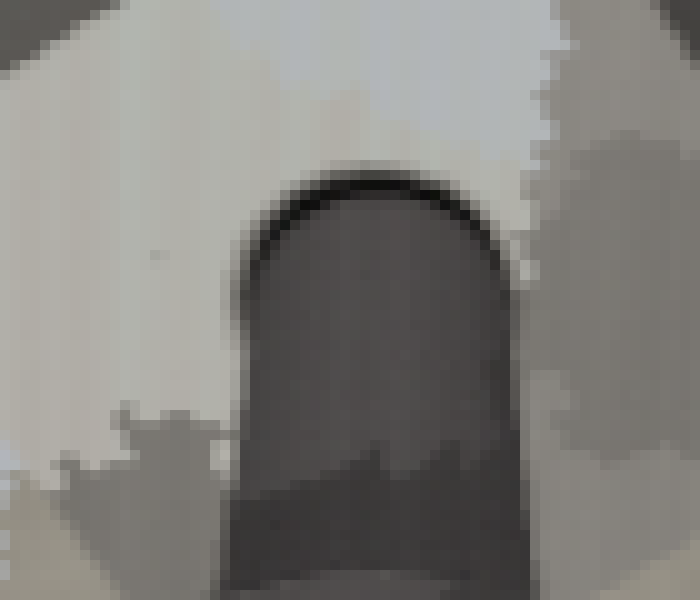

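View pics/s9.png

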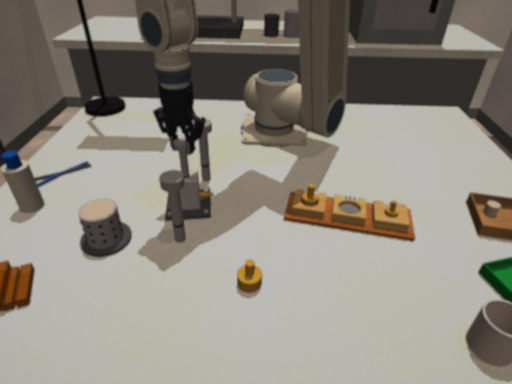

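The head top is 101.1 mm above the block top (101 wanted), and the groove's dark ring is at the mouth. Last check: has the pump moved? I'll compare its base-plate screws before and after, and check the weights.

```bash
python3 - <<'E'
from hd import *
for t in ['w11','w14','w16','w19']:
    w=pickle.load(open(f'pics/{t}.pkl','rb'));P=cloud(w)
    g=cv2.cvtColor(w['img'],cv2.COLOR_BGR2GRAY);m=((g>120)&(P[...,2]>.008)&(P[...,2]<.02)&(np.hypot(P[...,0]-.472,P[...,1]+.236)<.1)).astype(np.uint8)
    n,l,st,ce=cv2.connectedComponentsWithStats(m)
    print(t,[(onz(w,[ce[i]],.013)[0,:2]*1e3).round(1).tolist() for i in range(1,n) if 40<st[i,4]<400])
a=cv2.imread('pics/s4.png').astype(int);b=cv2.imread('pics/s9.png').astype(int);d=abs(a-b).max(2)
for n,(v0,v1,u0,u1) in dict(large=(258,292,236,264),flask=(198,252,80,132),small=(198,220,383,402),medium=(182,208,300,322)).items(): print(n,d[v0:v1,u0:u1].mean().round(1))
a=cv2.imread('pics/scene0.png').astype(int);d=abs(a-b).max(2)
for n,(v0,v1,u0,u1) in dict(large=(258,292,236,264),flask=(198,252,80,132),small=(198,220,383,402)).items(): print(n,d[v0:v1,u0:u1].mean().round(1))
E
```

```text
w11 [[419.1, -196.1], [433.2, -292.4]]
w14 [[419.1, -196.0], [433.4, -292.4]]
w16 [[419.2, -196.1], [433.4, -293.0]]
w19 [[419.2, -196.1], [433.5, -292.4]]
large 3.7
flask 3.0
small 3.8
medium 19.7
large 7.9
flask 6.5
small 11.5
```

The pump screws match to 0.4 mm and the bystanders haven't moved. Handing in.

```bash
python3 - <<'E'
from h import *
o=manip.get_obs();print(o['time_s'],o['tool_pos'],o['force'],o['grip_width']);print(order.hand_in())
E
```

```text
20.15 [ 0.47172814 -0.23571128  0.16468445] [-0.61711475 -0.70935497 -3.7023234 ] 0.0387622206696513
the job is handed in; nothing more can be done
None
```

The weight is in its two-dot pocket and the plunger is drawn up 45 mm. I handed the job in at 20 s with the plunger still held at rest.

**Final checks:**
- **Weight:** It stands upright in the pocket, with its body top at 0.0525 m and knob top at 0.0865 m (0.052 and 0.086 expected).
- **Plunger:** Its head top is 101.1 mm above the block top, where 101 was wanted. The groove's dark ring is visible at the mouth and the lower end is still in the bore.
- **Hold:** The load is about −4 N, which is the plunger's own weight, and the sideways force is under 1 N.
- **Pump:** Its base-plate screws matched to within 0.4 mm before and after the lift.
- **Large and small weights, flask:** They look unmoved in the scene picture; the differences were small and consistent with shadow.

**What went wrong or disagreed:**
- **First plunger grasp missed:** The fingers closed on top of the head and pressed it with about 18 N. I checked that neither the plunger nor the pump had moved, then gripped again lower.
- **Fingertip position:** The tips are about 25 mm farther back than `manip.tips_ahead` says. Because of this the weight's knob was held only near its top, though it did not slip.
- **Grip reading:** The gripper's opening reading on the knob was about 3 mm too small (15 mm for an 18 mm knob).
- **Groove level:** In the wrist picture alone the groove could be about 1 mm high, but that view is too steep to judge. I went by the depth readings.

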